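Rack the hardness probes and check the anvil gap

ROBOT

A 7-joint arm with a two-finger parallel gripper is mounted at the origin on the work surface. World frame = base frame: x ahead of the robot, y to its left, z up, the work surface at z = 0. Lengths are in m, angles in degrees, forces in N, time in s.
With the tool pointing down it reaches from about 0.4 to 0.875 m from the base axis. Payload 6.5 kg.
Tool frame: the origin (TCP) lies at the centre of the arm's flange, where the gripper is bolted on; the fingertips stand 166 mm ahead of it and the grasp point (between the pads) lies 147 mm ahead of it; z points along the fingers, y is the line along which they close (so a half turn about z gives the same grasp; the last joint's range is limited). The gripper opens to 88 mm and grips with 3 to 60 N. Pads are 18 mm wide; open, the fingers measure 123 mm over their backs; the gripper's body (75 mm by 187 mm) begins 45 mm behind the grasp point.
Start: joints at [71.436, 30.733, -0.252, 88.115, 0.149, 61.152, -4.079], TCP at [0.166, -0.629, 0.405] pointing down, gripper open.
Joint ranges: [-154.64, 154.64], [-21.42, 123.67], [-72.66, 72.17], [13.99, 137.28], [-74.86, 254.86], [10.95, 109.41], [-158.01, 158.01]. Speed limits (degrees/s): [136.94, 136.94, 180, 180, 180, 180, 180].

INTERFACE

Orientations are given as a 3x3 rotation matrix whose columns are the frame's x, y, z axes.
In Python, from rig import env, cams, job gives the robot as it stands.
- The arm moves only by the tool jog_arm, never from a script. Its arguments are lists of equal length, an entry for each row: "fingers": the closure, from -1 (fully open) to 1 (shut); "delta_pos": the shift along the world's x, y, z in mm, a list of three; "turn": the turn, a rotation vector about the world's x, y, z in rad, a list of three. In form: {"fingers": [fingers, ...], "delta_pos": [[x, y, z], ...], "turn": [[ax, ay, az], ...]}. A call has 1 to 5 rows; each row shifts and turns the commanded pose from where the row before left it; what a row does not reach is not made up. A row lasts 1/8 s, in which the tool goes at most 62.5 mm and 10.7 degrees, less where a joint would pass 70% of its speed; a pose out of reach is approached as far as the arm can. A call with a gripper value outside its range is refused whole. The fingers move at their own pace and stop on an object; "force" is the grip in N (left out, the last holds). Time passes only in rows, so rows that do not move let the fingers close. It gives the time, the measured TCP pose, the force, the opening and the grip force at its end, in the units of the state.
- env.observe(): the state, without advancing time (a new reading comes with each control period).
- cams.camera(name): name is "scene" or "top" or "wrist"; returns the picture (400x640x3 uint8, blue, green, red); there is no depth.
- cams.camera_model(name): a dict with "fx", "fy", "cx", "cy" (pixels), "extrinsics" (4x4, takes a point from world to camera coordinates). Camera axes: x right, y down, z forward; pixel columns grow to the right and rows downward; lengths in m; the calibration is good to about 2 mm. A picture is of the moment at which its call begins: read the wrist's pose just before it. camera_model takes no time and is no camera call; for the wrist camera it gives the pose at the moment of the call.
- job.job_done(): hands the job in; it is judged then, once.
The state is a dict: "time_s": time; "joint_positions": joint angles; "joint_velocities": joint speeds; "effort": joint torques, N m; "ee_pos": TCP position; "ee_rot": TCP orientation; "ft_force": force on the tool from outside, world axes, zero at the start; "ft_torque": the same for the moment, N m; "gripper_width": finger opening in m; "grip_force": force on a finger pad.
Only numpy, scipy, OpenCV 4.12 (cv2) and the standard library are available. Lean on these libraries where they do the work, as an engineer would, in place of code of your own. Each camera call takes 0.05 s, during which the arm holds its last target. There are 200 camera calls.

TASK

Make the hardness tester ready for the next shift: press every probe rod that lies on the bench sideways into the two spring clips at the rail place of its own colour, pointed tip away from the robot, until it snaps fully home. When all are in, check the gap between the tester's anvil and pressure foot with the gauge blade, first at the white mark and then at the yellow mark: each time slide the blade in flat, straight and centred on the mark until its red line is level with the anvil's front edge, keep it there for a second and draw it out. Then lay the blade back flat on its mat the way it lay. Leave the other things on the bench where they are.

Things in the scene. Friction and masses are not known exactly. Their poses are not given: they have to be found in the camera images.
- rail: Clip rail, fixed: grey plate 124 (its x) x 280 (y) x 12 mm high. Origin: centre of its underside; +x to its far side, away from the robot; z up. Five places 58 mm apart, from +y to -y red, yellow, green, blue, white (coloured strips on the plate), each with two steel spring clips open at the top, 42 mm either side of the middle line, each 16 mm long along x; lip tops 61 mm above the bench.
- seat_red (a point): Where the red rod's origin is when fully home, 45 mm above the bench; axes as the rail's. The rod, along the rail's x, is pressed straight down: spring jaws part and close over it, 10 to 20 N snaps it home (as much lifts it out). Merely lying on the jaws it is about 13 mm too high. Between the two clips fingers have 68 mm of room along x, down to the plate.
- seat_yellow (a point): Where the yellow rod's origin is when fully home, 45 mm above the bench; axes as the rail's. The rod, along the rail's x, is pressed straight down: spring jaws part and close over it, 10 to 20 N snaps it home (as much lifts it out). Merely lying on the jaws it is about 13 mm too high. Between the two clips fingers have 68 mm of room along x, down to the plate.
- seat_green (a point): Where the green rod's origin is when fully home, 45 mm above the bench; axes as the rail's. The rod, along the rail's x, is pressed straight down: spring jaws part and close over it, 10 to 20 N snaps it home (as much lifts it out). Merely lying on the jaws it is about 13 mm too high. Between the two clips fingers have 68 mm of room along x, down to the plate.
- seat_blue (a point): Where the blue rod's origin is when fully home, 45 mm above the bench; axes as the rail's. The rod, along the rail's x, is pressed straight down: spring jaws part and close over it, 10 to 20 N snaps it home (as much lifts it out). Merely lying on the jaws it is about 13 mm too high. Between the two clips fingers have 68 mm of room along x, down to the plate.
- seat_white (a point): Where the white rod's origin is when fully home, 45 mm above the bench; axes as the rail's. The rod, along the rail's x, is pressed straight down: spring jaws part and close over it, 10 to 20 N snaps it home (as much lifts it out). Merely lying on the jaws it is about 13 mm too high. Between the two clips fingers have 68 mm of room along x, down to the plate.
- rod_red: Probe rod with red ends, loose, 0.13 to 0.24 kg: steel shank 18 mm diameter from x = -58 to +58 mm, square red end 28 x 28 mm (x = -78 to -58), round red collar 28 mm diameter (x = 58 to 68), dark pointed tip to x = 90. Origin: on the axis, mid-shank; +x to the tip. Starts lying on the bench, origin 14 mm up, tip roughly away from the robot. May be absent.
- rod_yellow: Probe rod with yellow ends, loose, 0.13 to 0.24 kg: steel shank 18 mm diameter from x = -58 to +58 mm, square yellow end 28 x 28 mm (x = -78 to -58), round yellow collar 28 mm diameter (x = 58 to 68), dark pointed tip to x = 90. Origin: on the axis, mid-shank; +x to the tip. Starts lying on the bench, origin 14 mm up, tip roughly away from the robot. May be absent.
- rod_green: Probe rod with green ends, loose, 0.13 to 0.24 kg: steel shank 18 mm diameter from x = -58 to +58 mm, square green end 28 x 28 mm (x = -78 to -58), round green collar 28 mm diameter (x = 58 to 68), dark pointed tip to x = 90. Origin: on the axis, mid-shank; +x to the tip. Starts lying on the bench, origin 14 mm up, tip roughly away from the robot. May be absent.
- rod_blue: Probe rod with blue ends, loose, 0.13 to 0.24 kg: steel shank 18 mm diameter from x = -58 to +58 mm, square blue end 28 x 28 mm (x = -78 to -58), round blue collar 28 mm diameter (x = 58 to 68), dark pointed tip to x = 90. Origin: on the axis, mid-shank; +x to the tip. Starts lying on the bench, origin 14 mm up, tip roughly away from the robot. May be absent.
- rod_white: Probe rod with white ends, loose, 0.13 to 0.24 kg: steel shank 18 mm diameter from x = -58 to +58 mm, square white end 28 x 28 mm (x = -78 to -58), round white collar 28 mm diameter (x = 58 to 68), dark pointed tip to x = 90. Origin: on the axis, mid-shank; +x to the tip. Starts lying on the bench, origin 14 mm up, tip roughly away from the robot. May be absent.
- rail_far (a point): Middle of the rail plate's far edge, 62 mm from its origin along its +x.
- tester: Hardness tester, fixed; base 200 wide, 40 mm high, from x = -30. Origin: on the bench below the middle of the anvil's front edge (x = 0); +x is the way the blade goes in; z up. Anvil 60 (x) x 110 mm, top z = 70. Dark foot 60 x 100 above it, front flush, underside z = 82: gap 12 mm high, 60 deep. White mark at y = +28, yellow at y = -28 mm, on base and anvil front. Head from z = 260, x = 10.
- blade: Gauge blade, loose, 0.15 kg: flat blade 180 x 40 x 5 mm with an upright orange grip 40 (x) x 16 (y) mm, from 5 to 50 mm above its underside. Origin: on the underside below the grip's centre; +x towards the tip (tip at x = 140 mm, rear end at -40), z up. A red line crosses the blade at x = 100, 40 mm from the tip. Starts lying on its mat.
- blade_tip (a point): Middle of the blade's tip edge, at blade x = 140 mm, half way through its thickness (2.5 mm above the underside).
- mat: Black rubber mat of the gauge, fixed, 240 x 90 x 2 mm, origin at the centre of its underside; +x along its length, to the end where the blade's tip lies. The blade lies centred when its origin is at mat x = -50 mm, y = 0.
- block_a: Bystander: steel reference disc 60 mm diameter, 16 mm high; origin centre of underside.
- block_b: Bystander: brass reference disc 56 mm diameter, 14 mm high; origin centre of underside.
- weight: Bystander: steel weight 60 mm diameter, 55 mm high; origin centre of underside.
- oil: Bystander: white bottle 56 mm diameter, 130 mm high; origin centre of underside.
- driver: Bystander: screwdriver lying on the bench.
- jar: Bystander: amber jar 64 mm diameter, 80 mm high; origin centre of underside.
- cup: Bystander: blue cup 80 mm diameter, 90 mm high; origin centre of underside.

How it is judged:
By the outcome, as a careful person would: the job done as asked, in the order asked, and still so for the second after the job is handed in, with the robot touching nothing.
Of rod_red, rod_yellow, rod_green, rod_blue, rod_white only 3 to 5 are there at a start; the rules pass over those that are not, and their reading is None.
At some moment in a run one of rod_red, rod_yellow, rod_green, rod_blue, rod_white, blade may be knocked a few centimetres aside while the robot is not near it.
Once in a run the grip may slacken for a moment while it holds something.
It also fails if it takes over 210 s, if anything falls off the work surface, if the arm or the gripper's body presses on something with over 40 N, if the wrist force passes 120 N, or if a joint passes its speed limit or range.

## Working session

There is one attempt and no reset: what is moved stays moved. The work goes in short steps, Python scripts to look and compute and a tool call to move; the robot and the scene stay as the last step left them, time stands still between calls to the robot, and variables do not carry over. Pictures are saved under pics/ and viewed, at most 14 in all, crops included, and the job is handed in when it is done.

Besides the shell and the picture viewer there is one more tool, called after "Emit:" by a JSON object that holds its "name" and its "arguments". jog_arm: Moves the arm, as the interface text tells. Its arguments: {"type":"object","properties":{"fingers":{"type":"array"},"delta_pos":{"type":"array"},"turn":{"type":"array"},"force":{"type":"number"}},"required":["fingers","delta_pos","turn"]}

```bash
ls; mkdir -p pics; python3 - <<'E'
from rig import env,cams,job
import cv2,numpy as np
s=env.observe();print(s['time_s'],s['ee_pos'],s['ee_rot'],s['gripper_width'])
for n in['top','scene']:
    im=cams.camera(n);cv2.imwrite(f'pics/{n}0.png',im);m=cams.camera_model(n);print(n,m['fx'],m['cx'],m['cy'],np.round(m['extrinsics'],4).tolist())
a=cv2.imread('pics/top0.png');cv2.imwrite('pics/top0b.png',cv2.resize(a,(800,500),interpolation=cv2.INTER_CUBIC))
E
```

```text
pics
0.0 [ 0.16564792 -0.62819692  0.40385285] [[ 9.66937244e-01  2.55013909e-01 -5.22727271e-04]
 [ 2.55014431e-01 -9.66935832e-01  1.65401086e-03]
 [-8.36479537e-05 -1.73262770e-03 -9.99998496e-01]] 0.08824672264922805
top 471.11571366003625 327.9824735812991 198.64899719639706 [[0.0098, -0.9999, 0.0089, -0.0874], [-0.983, -0.0113, -0.1835, 0.537], [0.1836, -0.0069, -0.983, 1.1757], [0.0, 0.0, 0.0, 1.0]]
scene 480.6868123000989 322.51357099062045 204.74667767010138 [[0.36, 0.933, -0.0051, -0.1543], [0.4962, -0.1961, -0.8458, -0.2147], [-0.7901, 0.3019, -0.5335, 1.653], [0.0, 0.0, 0.0, 1.0]]
```

View pics/top0b.png

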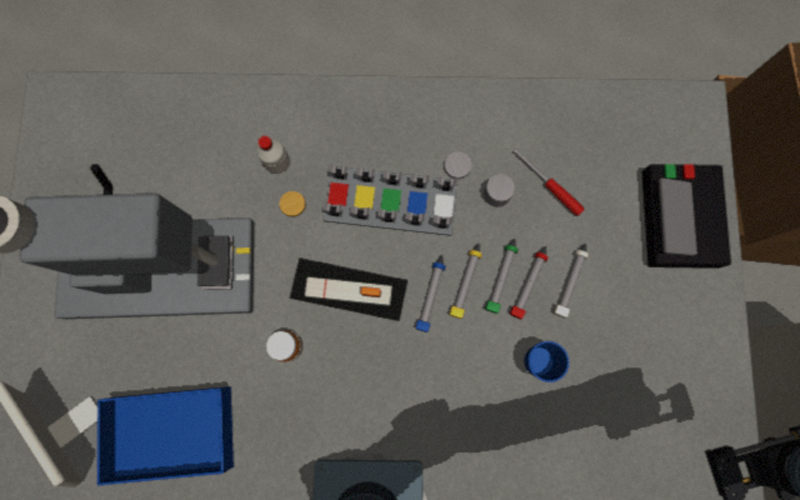

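View pics/scene0.png

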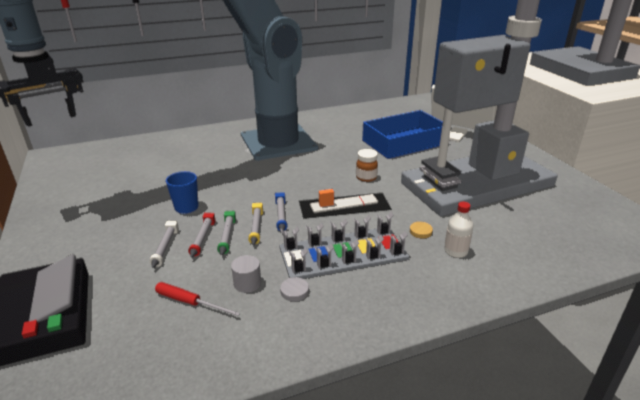

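The top view shows all five rods (right of centre), with the rail above them. The mat and blade sit left of the rods, and the tester is at the left with its entry facing right. Next I'll measure by colour.

```bash
cat > h.py <<'E'
from rig import env,cams,job
import cv2,numpy as np
R={'red':[((0,140,60),(8,255,255)),((172,140,60),(180,255,255))],'yellow':[((20,130,80),(34,255,255))],
'green':[((45,110,40),(80,255,255))],'blue':[((100,130,50),(125,255,255))],'white':[((0,0,165),(180,40,255))],'orange':[((5,140,120),(16,255,255))]}
def grab(n):
    m=cams.camera_model(n);return cams.camera(n),m
def ray(m,u,v,z):
    T=np.array(m['extrinsics']);Rm,t=T[:3,:3],T[:3,3];c=-Rm.T@t
    d=Rm.T@np.array([(u-m['cx'])/m['fx'],(v-m['cy'])/m['fy'],1]);return c+d*(z-c[2])/d[2]
def proj(m,p):
    T=np.array(m['extrinsics']);q=T[:3,:3]@np.array(p)+T[:3,3];return q[0]/q[2]*m['fx']+m['cx'],q[1]/q[2]*m['fy']+m['cy']
def mask(im,c):
    h=cv2.cvtColor(im,cv2.COLOR_BGR2HSV);k=np.zeros(im.shape[:2],np.uint8)
    for a,b in R[c]:k|=cv2.inRange(h,a,b)
    return k
def blobs(im,c,amin=15):
    n,l,s,ce=cv2.connectedComponentsWithStats(mask(im,c))
    return [(int(s[i,4]),ce[i],s[i,:4]) for i in range(1,n) if s[i,4]>=amin]
E
python3 - <<'E'
from h import *
im=cv2.imread('pics/top0.png');m=cams.camera_model('top')
for c in R:
    for a,ce,bb in blobs(im,c): 
        w=ray(m,*ce,.015)
        print(c,a,np.round(ce,1),bb,np.round(w[:2]*1000,1))
T=np.array(m['extrinsics']);print('cam',-T[:3,:3].T@T[:3,3])
s=env.observe();w=cams.camera_model('wrist');T=np.array(w['extrinsics']);Ee=np.eye(4);Ee[:3,:3]=s['ee_rot'];Ee[:3,3]=s['ee_pos']
print(np.round(T@Ee,4),w['fx'],w['cx'],w['cy'])
E
```

```text
red 90 [211.6 113.8] [207 109  10  11] [779.3 242.1]
red 101 [551.  136.8] [547 131   9  12] [ 725.1 -695.1]
red 319 [451.3 157.5] [436 143  31  29] [ 662.6 -417.4]
red 244 [270.1 154.8] [263 146  16  19] [664.1  76.7]
red 39 [432.9 204.4] [428 202  10   7] [ 532.1 -362.9]
red 84 [413.5 249.5] [408 245  12  10] [ 411.  -308.2]
yellow 248 [291.2 156.9] [284 148  16  19] [658.8  19.4]
yellow 54 [194.1 200. ] [189 198  11   5] [536.6 275.4]
yellow 38 [380.1 202.3] [375 200  10   7] [ 536.2 -221.6]
yellow 82 [364.9 249.3] [360 245  11  10] [ 410.2 -180.3]
green 98 [536.1 137. ] [532 132  10  11] [ 723.8 -653.8]
green 232 [312.3 159.4] [305 151  16  18] [652.4 -38.1]
green 36 [408.7 198.2] [404 196  10   6] [ 548.1 -298.5]
green 77 [393.7 245.1] [388 241  12   9] [ 422.  -256.2]
blue 237 [333.5 161.8] [326 153  16  19] [646.6 -95.8]
blue 34 [351.  212.1] [347 210   9   6] [ 508.6 -143.6]
blue 71 [337.7 260.3] [333 256  11   9] [ 380.8 -109. ]
blue 590 [435.2 287.6] [422 273  33  33] [ 313.1 -362.2]
blue 6030 [132.6 346.9] [ 78 310 103  78] [158.8 406.7]
blue 19 [185.  365.5] [184 357   3 
[... 223 characters left out ...]
10   4] [479.1 274. ]
white 181 [251.7 229.5] [245 222  14  16] [459.2 118.8]
white 570 [283.6 233.1] [261 224  51  19] [450.7  34.4]
white 57 [449.8 248.4] [445 245  10   8] [ 415.1 -403.8]
white 376 [223.9 276.2] [214 265  21  23] [336.8 185.9]
white 580 [ 22.5 349.2] [  0 308  48  80] [150.7 682. ]
white 357 [ 67.  331.2] [ 55 318  22  28] [195.5 575.6]
orange 85 [296.  232.7] [289 230  15   7] [451.9   1.7]
cam [ 0.31290652 -0.0732154   1.25500395]
[[-1.800e-03  1.000e+00  2.000e-04  5.000e-04]
 [-9.630e-01 -1.700e-03 -2.694e-01  7.190e-02]
 [-2.693e-01 -7.000e-04  9.630e-01 -9.000e-04]
 [ 0.000e+00  0.000e+00  0.000e+00  1.000e+00]] 303.8305775146345 319.62146779880607 192.5087282987681
```

Emit:
{"name": "jog_arm", "arguments": {"fingers": [0.0,0.0,0.0,0.0,0.0], "delta_pos": [[36,46,0],[36,46,0],[36,46,0],[36,46,0],[36,46,0]], "turn": [[0,0,-0.05],[0,0,-0.05],[0,0,-0.05],[0,0,-0.05],[0,0,-0.058]]}}

```text
time_s: 0.72
ee_pos: [0.3466, -0.3968, 0.4045]
ee_rot: [[1.0, -0.002, -0.0], [-0.002, -1.0, 0.0], [-0.0, -0.0, -1.0]]
ft_force: [1.0, -0.8, 0.5]
gripper_width: 0.0443
grip_force: 0.0
```

Emit:
{"name": "jog_arm", "arguments": {"fingers": [0.0,0.0,0.0,0.0,0.0], "delta_pos": [[36,46,0],[36,46,0],[36,46,0],[36,46,0],[36,46,0]], "turn": [[0,0,0],[0,0,0],[0,0,0],[0,0,0],[0,0,0]]}}

```text
time_s: 1.35
ee_pos: [0.5265, -0.167, 0.4045]
ee_rot: [[1.0, -0.0, -0.0], [-0.0, -1.0, -0.0], [-0.0, 0.0, -1.0]]
ft_force: [0.1, 0.2, 0.3]
gripper_width: 0.0439
grip_force: 0.0
```

Emit:
{"name": "jog_arm", "arguments": {"fingers": [0.0,0.0], "delta_pos": [[0,0,0],[0,0,0]], "turn": [[0,0,0],[0,0,0]]}}

```text
time_s: 1.6
ee_pos: [0.5253, -0.1689, 0.4043]
ee_rot: [[1.0, -0.0, -0.001], [-0.0, -1.0, -0.0], [-0.001, 0.0, -1.0]]
ft_force: [-0.6, -0.3, -0.6]
gripper_width: 0.0437
grip_force: 0.0
```

```bash
python3 - <<'E'
from h import *
s=env.observe();print(s['time_s'],s['ee_pos'],s['ee_rot'].round(3).tolist() if hasattr(s['ee_rot'],'round') else s['ee_rot'],s['gripper_width'],s['ft_force'])
im,m=grab('wrist');cv2.imwrite('pics/w1.png',im)
np.save('w1.npy',m['extrinsics'])
for c in R:
    for a,ce,bb in blobs(im,c,40): print(c,a,np.round(ce,1),bb,np.round(ray(m,*ce,.015)[:2]*1000,1))
E
```

```text
1.6 [ 0.5253057  -0.168925    0.40428135] [[1.0, -0.0, -0.001], [-0.0, -1.0, -0.0], [-0.001, 0.0, -1.0]] 0.04369772672694271 [-0.62658463 -0.28367097 -0.55346626]
red 2551 [539.7  43. ] [504   0  72  84] [ 662.1 -412.7]
red 1777 [96.5 42.8] [76 17 41 53] [663.3  78.3]
red 210 [474.9 162.2] [462 155  26  16] [ 528.7 -359. ]
red 49 [114.4 215.2] [113 200   4  31] [460.7  96. ]
red 268 [417.1 249.8] [409 238  17  24] [ 410.9 -298.1]
yellow 1750 [149.   48.6] [130  23  39  52] [657.3  21.1]
yellow 1972 [20.3 65.5] [ 0 39 47 52] [640.2 169.1]
yellow 206 [359.6 159.6] [349 152  23  15] [ 532.2 -217.5]
yellow 367 [325.9 253.5] [315 240  24  25] [ 405.9 -176.7]
yellow 591 [201.7 296.4] [193 266  24  62] [340.3  -3.6]
yellow 583 [437.5 296.1] [423 266  24  62] [ 340.1 -332.6]
yellow 712 [497.3 346. ] [437 341 118  11] [ 255.5 -429.2]
yellow 195 [222.1 349.1] [190 347  69   5] [250.9 -24.2]
yellow 73 [271.6 349.1] [261 347  22   5] [250.7 -97.1]
yellow 79 [298.4 349.1] [284 347  30   5] [ 250.7 -136.6]
yellow 48 [345.6 349.2] [338 347  16   5] [ 250.3 -206.3]
yellow 128 [412.2 349. ] [388 347 
[... 347 characters left out ...]
40 280] [ 573.4 -207.7]
white 55 [195.   5.] [193   0   5  11] [700.1 -34.9]
white 158 [252.3   6.1] [240   0  20  18] [698.9 -96.4]
white 61 [513.    2.1] [507   0  15   8] [ 702.2 -376.2]
white 72 [322.  127.5] [321 114   3  26] [ 570.9 -171.5]
white 71 [297.3 129.9] [294 120   7  19] [ 568.1 -142. ]
white 849 [ 97.9 213.9] [ 82 199  33  31] [462.5 116.9]
white 2241 [162.1 217.8] [115 202 106  37] [457.  35.]
white 5203 [319.6 330.3] [236 313 168  34] [ 283.6 -168. ]
white 340 [558.7 328.3] [551 313  17  35] [ 286.3 -512.9]
white 274 [ 83.5 338.7] [ 76 323  16  29] [269.8 176.3]
orange 685 [182.6 228.2] [160 217  45  24] [442.6  10.3]
orange 80 [ 75.6 319.1] [ 72 313   8  16] [303.4 180.5]
```

View pics/w1.png

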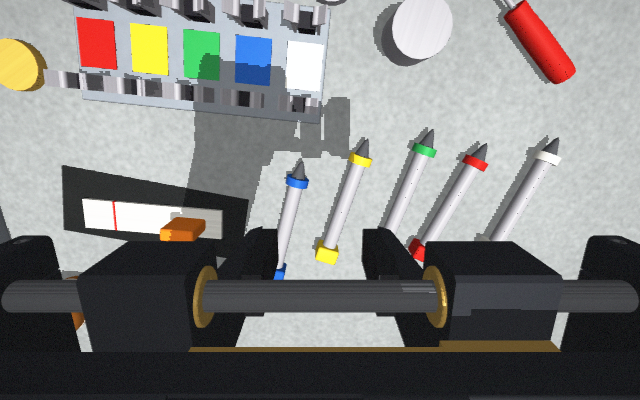

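The wrist view shows the five strips whole at (96,43), (149,49), (201,54), (253,60) and (304,65). The rods' rear ends are hidden by the gripper. I'll take one view further out over the rail and one further back over the rods.

Emit:
{"name": "jog_arm", "arguments": {"fingers": [0.0,0.0,0.0], "delta_pos": [[40,55,0],[40,55,0],[0,0,0]], "turn": [[0,0,0],[0,0,0],[0,0,0]]}}

```text
time_s: 2.02
ee_pos: [0.6006, -0.0636, 0.4046]
ee_rot: [[1.0, 0.005, 0.001], [0.005, -1.0, 0.003], [0.001, -0.003, -1.0]]
ft_force: [-0.4, -1.2, -0.3]
gripper_width: 0.0441
grip_force: 0.0
```

```bash
python3 - <<'E'
from h import *
im,m=grab('wrist');cv2.imwrite('pics/w2.png',im);np.savez('w2',E=m['extrinsics'])
P=[]
for c,k in zip(['red','yellow','green','blue'],range(4)):
    for a,ce,bb in blobs(im,c,800): print(c,a,np.round(ce,1),bb,np.round(ray(m,*ce,.0122)[:2]*1000,1))
for a,ce,bb in blobs(im,'orange',80):print(a,ce,np.round(ray(m,*ce,.027)[:2]*1000,1))
E
```

```text
red 2061 [615.3 113.6] [584  78  56  74] [ 664.3 -411.4]
red 1462 [199.8 112.5] [183  90  35  47] [663.7  80.3]
yellow 1448 [248.8 118.1] [232  95  35  47] [657.5  22.6]
yellow 1855 [121.7 130.8] [ 97 108  51  47] [642.  176.8]
green 1421 [297.3 123.5] [280 101  36  46] [651.5 -35. ]
blue 1407 [345.4 128.8] [327 107  38  45] [645.4 -92.8]
103 [280.44660194 274.36893204] [457.5 -10.8]
```

Emit:
{"name": "jog_arm", "arguments": {"fingers": [0.0,0.0,0.0,0.0,0.0], "delta_pos": [[-42,-44,0],[-42,-44,0],[-42,-44,0],[-42,-44,0],[0,0,0]], "turn": [[0,0,0],[0,0,0],[0,0,0],[0,0,0],[0,0,0]]}}

```text
time_s: 2.7
ee_pos: [0.4258, -0.2494, 0.4047]
ee_rot: [[1.0, -0.013, -0.003], [-0.013, -1.0, -0.002], [-0.003, 0.002, -1.0]]
ft_force: [0.6, -0.2, 0.5]
gripper_width: 0.0439
grip_force: 0.0
```

Emit:
{"name": "jog_arm", "arguments": {"fingers": [0.0,0.0], "delta_pos": [[-10,0,0],[0,0,0]], "turn": [[0,0,0],[0,0,0]]}}

```text
time_s: 2.95
ee_pos: [0.4206, -0.2432, 0.4047]
ee_rot: [[1.0, -0.0, -0.001], [-0.0, -1.0, 0.0], [-0.001, -0.0, -1.0]]
ft_force: [-0.7, 0.1, -0.4]
gripper_width: 0.0442
grip_force: 0.0
```

```bash
python3 - <<'E'
from h import *
im,m=grab('wrist');cv2.imwrite('pics/w3.png',im);np.savez('w3',E=m['extrinsics'])
print(env.observe()['ee_pos'])
for c in ['red','yellow','green','blue','white']:
    for a,ce,bb in blobs(im,c,80):
      if ce[1]<260 and a<1500: print(c,a,np.round(ce,1),bb,np.round(ray(m,*ce,.018)[:2]*1000,1))
E
```

```text
[ 0.42123066 -0.2429113   0.4047341 ]
red 278 [422.6  70.3] [409  62  27  20] [ 529.4 -358.7]
red 406 [369.6 174.8] [357 162  27  25] [ 409.4 -304.1]
yellow 254 [298.   67.1] [286  59  25  18] [ 533.1 -218.5]
yellow 407 [266.7 176.3] [254 164  27  24] [ 407.8 -177.2]
green 271 [366.8  55.4] [354  48  26  18] [ 545.1 -295.2]
green 389 [328.6 166.6] [317 155  25  23] [ 419.7 -253.5]
blue 231 [231.   93.3] [219  86  25  15] [ 505.3 -141. ]
blue 443 [211.9 199.3] [198 188  29  22] [ 378.3 -106.8]
blue 875 [410.1 240. ] [385 222  44  47] [ 322.  -360.8]
white 1039 [ 21.  133.4] [  3 116  37  36] [460.5 112.2]
```

View pics/w2.png

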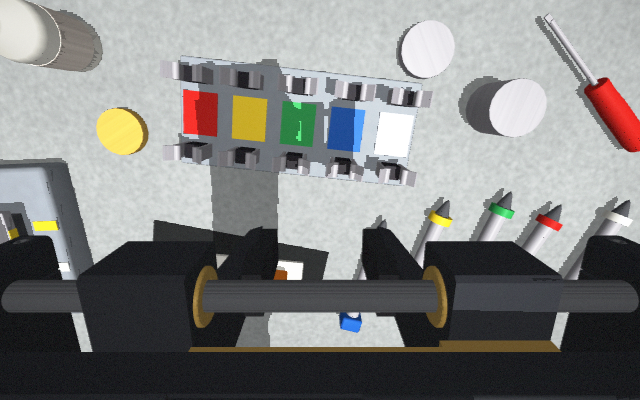

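View pics/w3.png

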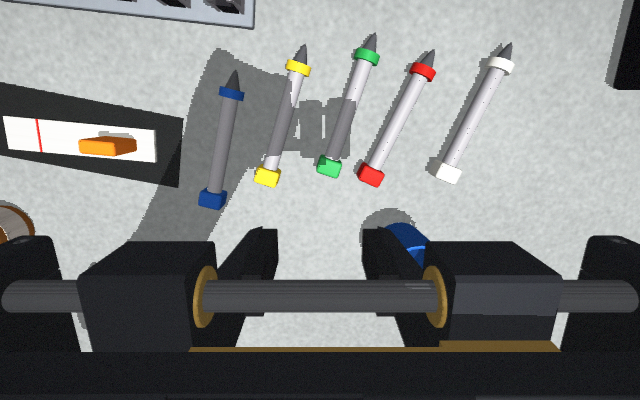

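The rail in w2 is unobstructed, with strips from (200,112) to (394,134). The five rods in w3 are whole, with the white rod's ends at about (449,173) and (501,65). Next, rail fit and grasp poses.

```bash
cat >> h.py <<'E'
K=cams.camera_model('wrist')
def wm(E):
    k=dict(K);k['extrinsics']=E;return k
def crop_blob(im,c,cx,cy,r):
    k=mask(im,c);z=np.zeros_like(k);z[cy-r:cy+r,cx-r:cx+r]=k[cy-r:cy+r,cx-r:cx+r]
    n,l,s,ce=cv2.connectedComponentsWithStats(z);i=1+np.argmax(s[1:,4]);return ce[i],s[i]
E
python3 - <<'E'
from h import *
im=cv2.imread('pics/w3.png');m=wm(np.load('w3.npz')['E'])
h=cv2.cvtColor(im,cv2.COLOR_BGR2HSV)
for p in [(449,173),(501,65),(475,120),(500,150),(450,100)]:print(p,h[p[1],p[0]])
a=ray(m,449,173,.018);b=ray(m,501,65,.018);d=(b-a)[:2];o=a[:2]+d*68/131;print('white',o*1e3,np.hypot(*d),np.degrees(np.arctan2(d[1],d[0])))
im=cv2.imread('pics/w2.png');m=wm(np.load('w2.npz')['E'])
for p in [(181,56),(424,84),(410,186),(172,162)]:print(np.round(ray(m,*p,.012)[:2]*1e3,1))
S=[(199.8,112.5),(248.8,118.1),(297.3,123.5),(345.4,128.8)]
P=np.array([ray(m,*p,.0122)[:2] for p in S])
y=np.array([116,58,0,-58])/1e3
s=np.polyfit(y,P,1);print('slope',s[0],'centre',s[1]*1e3,np.degrees(np.arctan2(-s[0][0],s[0][1])))
cv2.imwrite('pics/rail.png',cv2.resize(im[40:200,150:440],None,fx=2.75,fy=2.75,interpolation=cv2.INTER_CUBIC))
E
```

```text
(449, 173) [  0   0 255]
(501, 65) [  0   0 254]
(475, 120) [132   5 237]
(500, 150) [ 75   7 217]
(450, 100) [ 80   7 211]
white [ 475.49705902 -424.6545379 ] 0.1310566137004016 -19.756639888739652
[725.5  95.4]
[ 696.5 -182.3]
[ 574.8 -176.3]
[604.2 121. ]
slope [0.10513956 0.99500966] centre [651.4442884  -35.06538904] -6.031882839398178
```

View pics/rail.png

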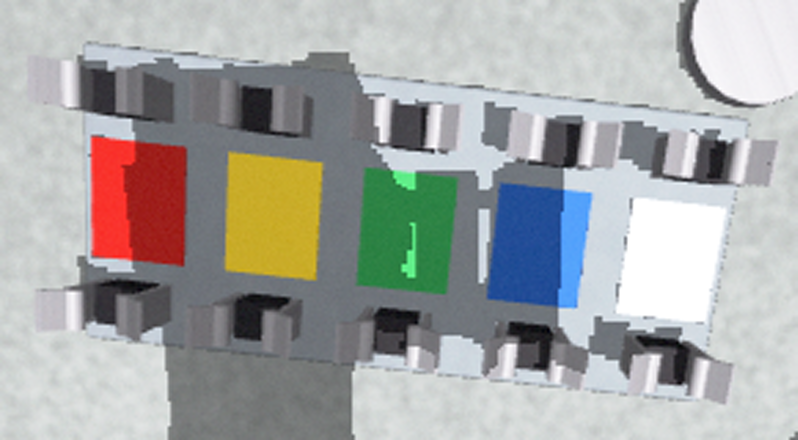

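Rail centre is about (651, -35.5) mm with yaw -6.0°. Starting with the red rod.

Emit:
{"name": "jog_arm", "arguments": {"fingers": [0.1,0.1,0.1,0.1,0.1], "delta_pos": [[17,-30,-40],[17,-30,-40],[16.5,-29.5,-40],[0,0,-45],[0,0,0]], "turn": [[0,0,-0.143],[0,0,-0.143],[0,0,-0.142],[0,0,0],[0,0,0]], "force": 40}}

```text
time_s: 3.62
ee_pos: [0.471, -0.3312, 0.2365]
ee_rot: [[0.91, -0.414, -0.006], [-0.414, -0.91, 0.004], [-0.007, -0.001, -1.0]]
ft_force: [0.6, 0.5, 0.1]
gripper_width: 0.0396
grip_force: 0.0
```

```bash
cat >> h.py <<'E'
RC=np.array([.651,-.0355]);RY=np.radians(-6.0);YK=dict(red=116,yellow=58,green=0,blue=-58,white=-150+34)
def seat(c):return RC+YK[c]/1e3*np.array([-np.sin(RY),np.cos(RY)])
def st():
    s=env.observe();p=np.array(s['ee_pos']);r=np.array(s['ee_rot']);y=np.degrees(np.arctan2(r[1,0],r[0,0]))
    g=p+r[:,2]*.147
    print('t %.2f tcp'%s['time_s'],np.round(p*1e3,1),'grasp',np.round(g*1e3,1),'yaw %.2f'%y,'w %.1f gf %.1f'%(s['gripper_width']*1e3,s['grip_force']),'F',np.round(s['ft_force'],1))
    return p,g,y
def rods(tag,cs=('red','yellow','green','blue'),z=.018,n='wrist'):
    im,m=grab(n);cv2.imwrite(f'pics/{tag}.png',im);o={}
    for c in cs:
        B=[(ray(m,*ce,z)[:2],a) for a,ce,bb in blobs(im,c,20) if a<1500 and ce[1]<300]
        for p,a in B:
            for q,b in B:
                d=q-p
                if .124<np.hypot(*d)<.138 and d[0]>.08: 
                    o[c]=p+d*68/131;print(c,np.round(o[c]*1e3,1),'yaw %.1f len %.1f'%(np.degrees(np.arctan2(d[1],d[0])),np.hypot(*d)*1e3))
    return im,m
E
python3 - <<'E'
from h import *
st();rods('w4')
E
```

```text
t 3.62 tcp [ 471.  -331.2  236.5] grasp [ 470.2 -330.6   89.6] yaw -24.43 w 39.6 gf 0.0 F [0.6 0.5 0.1]
```

Emit:
{"name": "jog_arm", "arguments": {"fingers": [0.1,0.1,0.1,1,1], "delta_pos": [[1,-1,-45],[0,0,-22],[0,0,0],[0,0,0],[0,0,0]], "turn": [[0,0,0],[0,0,0],[0,0,0],[0,0,0],[0,0,0]]}}

```text
time_s: 4.3
ee_pos: [0.4735, -0.3343, 0.1745]
ee_rot: [[0.91, -0.415, 0.003], [-0.415, -0.91, -0.002], [0.003, 0.0, -1.0]]
ft_force: [-0.3, 0.7, -0.1]
gripper_width: 0.0218
grip_force: 0.0
```

Emit:
{"name": "jog_arm", "arguments": {"fingers": [1,1,1], "delta_pos": [[0,0,0],[0,0,0],[0,0,0]], "turn": [[0,0,0],[0,0,0],[0,0,0]]}}

```text
time_s: 4.68
ee_pos: [0.4734, -0.3342, 0.1741]
ee_rot: [[0.91, -0.415, 0.002], [-0.415, -0.91, -0.001], [0.002, 0.0, -1.0]]
ft_force: [-1.0, 1.0, 8.9]
gripper_width: 0.017
grip_force: 40.0
```

Emit:
{"name": "jog_arm", "arguments": {"fingers": [0.1,0.1,0.1,0.1,0.1], "delta_pos": [[0,0,0],[0,0,0],[-1,1,-3],[-0.7,0.8,-2.8],[0,0,0]], "turn": [[0,0,0],[0,0,0],[0,0,0],[0,0,0],[0,0,0]]}}

```text
time_s: 5.3
ee_pos: [0.4709, -0.332, 0.1666]
ee_rot: [[0.91, -0.415, -0.0], [-0.415, -0.91, 0.0], [-0.001, -0.0, -1.0]]
ft_force: [0.0, -0.1, 0.5]
gripper_width: 0.0396
grip_force: 0.0
```

Emit:
{"name": "jog_arm", "arguments": {"fingers": [0.1,1,1,1,1], "delta_pos": [[0,0,0],[0,0,0],[0,0,0],[0,0,0],[0,0,0]], "turn": [[0,0,0],[0,0,0],[0,0,0],[0,0,0],[0,0,0]]}}

```text
time_s: 5.92
ee_pos: [0.471, -0.3322, 0.1669]
ee_rot: [[0.91, -0.415, -0.0], [-0.415, -0.91, -0.0], [0.0, 0.0, -1.0]]
ft_force: [-0.8, -1.2, 0.0]
gripper_width: 0.0169
grip_force: 40.0
```

Emit:
{"name": "jog_arm", "arguments": {"fingers": [1,1,1,1,1], "delta_pos": [[0,0,40],[0,0,45],[19,41,35],[19,41,0],[19,41,0]], "turn": [[0,0,0],[0,0,0],[0,0,0.1],[0,0,0.11],[0,0,0.113]]}}

```text
time_s: 6.55
ee_pos: [0.5284, -0.2078, 0.2874]
ee_rot: [[0.995, -0.102, 0.001], [-0.102, -0.995, -0.0], [0.001, 0.0, -1.0]]
ft_force: [-0.0, -0.4, -2.6]
gripper_width: 0.0167
grip_force: 40.0
```

Emit:
{"name": "jog_arm", "arguments": {"fingers": [1,1,1,1,1], "delta_pos": [[19,41,0],[19,41,0],[19,41,0],[19,41,0],[19,41,0]], "turn": [[0,0,0],[0,0,0],[0,0,0],[0,0,0],[0,0,0]]}}

```text
time_s: 7.18
ee_pos: [0.6233, -0.0028, 0.2866]
ee_rot: [[0.994, -0.105, -0.001], [-0.105, -0.994, -0.0], [-0.001, 0.0, -1.0]]
ft_force: [0.2, -0.1, -1.3]
gripper_width: 0.017
grip_force: 40.0
```

Emit:
{"name": "jog_arm", "arguments": {"fingers": [1,1,1,1,1], "delta_pos": [[19,41,0],[21,43,0],[0,0,-25],[0,0,0],[0,0,0]], "turn": [[0,0,0],[0,0,0],[0,0,0],[0,0,0],[0,0,0]]}}

```text
time_s: 7.8
ee_pos: [0.663, 0.0788, 0.2622]
ee_rot: [[0.994, -0.106, -0.0], [-0.106, -0.994, -0.001], [-0.0, 0.001, -1.0]]
ft_force: [0.8, 0.5, -2.0]
gripper_width: 0.0168
grip_force: 40.0
```

```bash
python3 - <<'E'
from h import *
st();print(seat('red'))
im,m=rods('w5',('red','yellow','green','blue'));
im,m=grab('top');cv2.imwrite('pics/t5.png',im)
E
```

```text
t 7.80 tcp [663.   78.8 262.2] grasp [662.9  78.7 115.2] yaw -6.10 w 16.8 gf 40.0 F [ 0.8  0.5 -2. ]
[0.6631253  0.07986454]
```

View pics/w5.png

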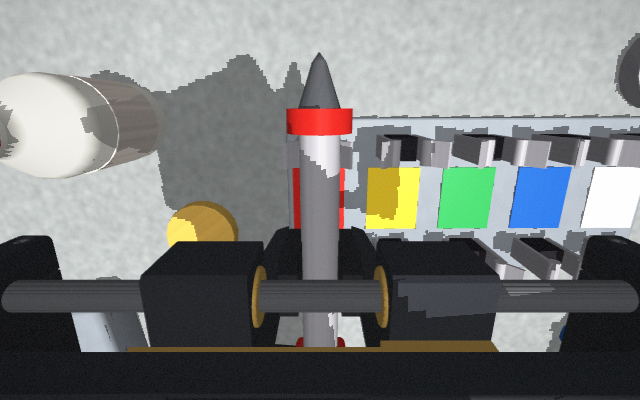

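```bash
cat >> h.py <<'E'
def railfit(im,m,cs):
    P=[];Y=[]
    for c in cs:
        B=[b for b in blobs(im,c,600) if b[1][1]<260]
        for a,ce,bb in B:
            w=ray(m,*ce,.0122)[:2]
            if abs(w-seat(c)).max()<.02:P.append(w);Y.append(YK[c]/1e3);print(c,np.round((w-seat(c))*1e3,1),bb)
E
python3 - <<'E'
from h import *
im=cv2.imread('pics/w5.png');m=cams.camera_model('wrist')
railfit(im,m,['yellow','green','blue','white'])
ce,s=crop_blob(im,'red',320,120,45);z=.1093
for zz in (.109,.116,.123):print(ce,s,np.round(ray(m,*ce,zz)[:2]*1e3,1))
# pixel rows of collar edges at top line
k=mask(im,'red');r=np.where(k[90:150,320])[0]+90;print(r.min(),r.max(),[np.round(ray(m,320,v,z+.014)[:2]*1e3,1) for v in (r.min()-.5,r.max()+.5)])
E
```

```text
yellow [0.7 0.5] [366 168  54  61]
green [1.  0.1] [437 167  59  62]
blue [ 0.9 -0. ] [509 167  63  61]
[319.03973903 121.32087782] [ 286  108   67   28 1686] [726.4  72.8]
[319.03973903 121.32087782] [ 286  108   67   28 1686] [726.7  72.7]
[319.03973903 121.32087782] [ 286  108   67   28 1686] [727.   72.7]
109 134 [array([731.7,  71.8]), array([722. ,  72.9])]
```

Emit:
{"name": "jog_arm", "arguments": {"fingers": [1,1,1,1,1], "delta_pos": [[0.5,0.7,-35],[0,0,-13],[0,0,-6],[0,0,-6],[0,0,-5]], "turn": [[0,0,0],[0,0,0],[0,0,0],[0,0,0],[0,0,0]], "force": 60}}

```text
time_s: 8.52
ee_pos: [0.6645, 0.0799, 0.1984]
ee_rot: [[0.994, -0.106, 0.003], [-0.106, -0.994, -0.0], [0.003, -0.0, -1.0]]
ft_force: [-0.4, -1.5, 0.6]
gripper_width: 0.0163
grip_force: 60.0
```

Emit:
{"name": "jog_arm", "arguments": {"fingers": [1,1], "delta_pos": [[0,0,0],[0,0,0]], "turn": [[0,0,0],[0,0,0]]}}

```text
time_s: 8.78
ee_pos: [0.6645, 0.08, 0.1979]
ee_rot: [[0.994, -0.106, 0.003], [-0.106, -0.994, -0.0], [0.003, 0.0, -1.0]]
ft_force: [1.7, -2.5, 2.8]
gripper_width: 0.017
grip_force: 60.0
```

Emit:
{"name": "jog_arm", "arguments": {"fingers": [1,1,1], "delta_pos": [[0,0,-2],[0,0,0],[0,0,0]], "turn": [[0,0,0],[0,0,0],[0,0,0]]}}

```text
time_s: 9.15
ee_pos: [0.6646, 0.08, 0.1977]
ee_rot: [[0.994, -0.106, 0.002], [-0.106, -0.994, -0.001], [0.003, 0.0, -1.0]]
ft_force: [-3.4, -3.8, 17.9]
gripper_width: 0.0162
grip_force: 60.0
```

Emit:
{"name": "jog_arm", "arguments": {"fingers": [0.1,0.1,0.1,0.1,0.1], "delta_pos": [[0,0,1],[0,0,0],[0,0,0],[0,0,40],[0,0,50]], "turn": [[0,0,0],[0,0,0],[0,0,0],[0,0,0],[0,0,0]]}}

```text
time_s: 9.78
ee_pos: [0.6627, 0.0808, 0.2852]
ee_rot: [[0.995, -0.104, -0.004], [-0.104, -0.995, -0.0], [-0.004, 0.001, -1.0]]
ft_force: [0.9, 0.2, 0.3]
gripper_width: 0.0395
grip_force: 0.0
```

Emit:
{"name": "jog_arm", "arguments": {"fingers": [0.1,0.1], "delta_pos": [[-30,-40,20],[0,0,0]], "turn": [[0,0,0],[0,0,0]]}}

```text
time_s: 10.02
ee_pos: [0.6327, 0.0368, 0.3074]
ee_rot: [[0.994, -0.11, 0.001], [-0.11, -0.994, -0.002], [0.001, 0.002, -1.0]]
ft_force: [1.0, -0.4, -0.8]
gripper_width: 0.0396
grip_force: 0.0
```

```bash
python3 - <<'E'
from h import *
st();im,m=grab('wrist');cv2.imwrite('pics/w6.png',im)
railfit(im,m,['yellow','green','blue','white'])
for a,ce,bb in blobs(im,'red',60):print(a,ce,bb,np.round(ray(m,*ce,.045)[:2]*1e3,1))
E
```

```text
t 10.03 tcp [632.7  36.8 307.4] grasp [632.8  36.4 160.4] yaw -6.30 w 39.6 gf 0.0 F [ 1.  -0.4 -0.8]
yellow [0.5 0.3] [310 130  45  55]
green [0.5 0.2] [373 129  47  56]
blue [0.4 0.2] [435 129  51  55]
591 [255.75972927  76.04060914] [237  68  39  18] [729.3  73.9]
179 [247.8547486  157.16201117] [245 131   7  54] [669.8  90.3]
967 [281.20889349 156.75387797] [272 130  19  55] [667.2  63.8]
```

View pics/w6.png

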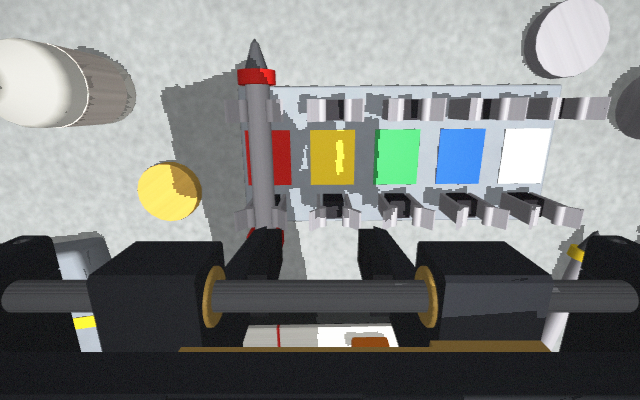

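Red is home: it hits the stop at 17.9 N. In the view its collar is at (256,76) between open jaws. Next yellow.

Emit:
{"name": "jog_arm", "arguments": {"fingers": [0.1,0.1,0.1,0.1,0.1], "delta_pos": [[-27,-40,-5],[-27,-40,-5],[-27,-40,-10],[-27,-40,-10],[-27,-40,-10]], "turn": [[0,0,-0.05],[0,0,-0.05],[0,0,-0.05],[0,0,-0.058],[0,0,0]]}}

```text
time_s: 10.7
ee_pos: [0.4982, -0.1594, 0.2648]
ee_rot: [[0.952, -0.307, -0.001], [-0.307, -0.952, 0.001], [-0.001, -0.001, -1.0]]
ft_force: [-0.3, -0.7, 0.1]
gripper_width: 0.0397
grip_force: 0.0
```

Emit:
{"name": "jog_arm", "arguments": {"fingers": [0.1,0.1,0.1,0.1], "delta_pos": [[-25,-35,-37],[0,0,0],[0,0,0],[0,0,0]], "turn": [[0,0,0],[0,0,0],[0,0,0],[0,0,0]]}}

```text
time_s: 11.2
ee_pos: [0.475, -0.1929, 0.2293]
ee_rot: [[0.952, -0.305, 0.002], [-0.305, -0.952, 0.001], [0.001, -0.001, -1.0]]
ft_force: [0.7, 0.7, -0.2]
gripper_width: 0.0394
grip_force: 0.0
```

```bash
cat >> h.py <<'E'
def topcheck(tag):
    a=cv2.imread('pics/top0.png');b,m=grab('top');cv2.imwrite(f'pics/{tag}.png',b)
    for c in ('red','yellow','green','blue','orange'):
        A=[x[1] for x in blobs(a,c) if x[0]<600 and x[1][0]>180];B=[x for x in blobs(b,c,8) if x[0]<600 and x[1][0]>180]
        for ar,p,bb in B:
            d=min(np.hypot(*(p-q)) for q in A)
            if d>.8:print('moved/new',c,ar,np.round(p,1),'d %.1f'%d,np.round(ray(m,*p,.015)[:2]*1e3,1))
        for q in A:
            if min([np.hypot(*(p-q)) for _,p,_ in B]+[99])>.8:print('gone',c,np.round(q,1))
    return b,m
E
python3 - <<'E'
from h import *
st();topcheck('t6');grab('wrist')
im,m=grab('wrist');cv2.imwrite('pics/w7.png',im)
for a,ce,bb in blobs(im,'yellow',60):print(a,np.round(ce),bb,np.round(ray(m,*ce,.018)[:2]*1e3,1))
E
```

```text
t 11.20 tcp [ 475.  -192.9  229.3] grasp [ 475.2 -192.8   82.3] yaw -17.78 w 39.4 gf 0.0 F [ 0.7  0.7 -0.2]
moved/new red 36 [272.2 126.9] d 27.9 [743.5  73.7]
moved/new red 25 [263.9 153.7] d 6.3 [667.   93.7]
moved/new red 94 [274.4 155.2] d 4.3 [663.1  65.1]
moved/new red 91 [265.2 175. ] d 20.8 [607.5  88.3]
gone red [270.1 154.8]
gone red [432.9 204.4]
gone red [413.5 249.5]
moved/new yellow 8 [232.4 168.5] d 49.6 [624.5 177.5]
moved/new yellow 11 [362.3 196. ] d 18.9 [ 552.8 -173.8]
moved/new yellow 83 [352.  244.6] d 13.8 [ 422.1 -146.2]
gone yellow [380.1 202.3]
gone yellow [364.9 249.3]
gone green [408.7 198.2]
gone green [393.7 245.1]
moved/new blue 20 [352.  212.3] d 1.1 [ 508.2 -146.4]
moved/new blue 571 [437.  287.5] d 1.8 [ 313.5 -366.9]
gone blue [351.  212.1]
gone blue [435.2 287.6]
gone blue [185.  365.5]
794 [259. 116.] [236 107  46  20] [ 547.1 -176.9]
550 [210. 297.] [202 266  23  62] [439.5 -98.5]
535 [429. 297.] [415 266  23  62] [ 390.5 -248.4]
309 [279. 316.] [258 312  40  10] [ 408.8 -139.7]
508 [469. 346.] [427 341  85  11] [ 339.6 -268.4]
195 [528. 346.] [513 341  33  11] [ 326.  -310.8]
136 [201. 349.] [179 347  44   5] [399.5 -73.3]
71 [257. 349.] [242 347  29   5] [ 386.6 -114. ]
224 [320. 349.] [282 347  78   5] [ 371.6 -159.7]
80 [397. 349.] [381 347  32   5] [ 353.9 -215.5]
```

Yellow has been knocked towards blue. I'll back off and look.

Emit:
{"name": "jog_arm", "arguments": {"fingers": [0.1,0.1,0.1,0.1,0.1], "delta_pos": [[-18,15,55],[-18,15,55],[-18,15,55],[0,0,0],[0,0,0]], "turn": [[0,0,0.1],[0,0,0.1],[0,0,0.11],[0,0,0],[0,0,0]]}}

```text
time_s: 11.98
ee_pos: [0.4196, -0.1493, 0.3938]
ee_rot: [[1.0, -0.004, 0.0], [-0.004, -1.0, -0.0], [0.0, 0.0, -1.0]]
ft_force: [-0.1, -0.2, 0.1]
gripper_width: 0.0398
grip_force: 0.0
```

```bash
python3 - <<'E'
from h import *
st();rods('w8')
E
```

```text
t 11.97 tcp [ 419.6 -149.3  393.8] grasp [ 419.6 -149.4  246.8] yaw -0.21 w 39.8 gf 0.0 F [-0.1 -0.2  0.1]
red [529.4  95.8] yaw 1.3 len 137.0
yellow [ 486.2 -160.5] yaw -14.5 len 132.1
green [ 485.1 -274.4] yaw -18.4 len 131.8
blue [ 444.3 -123.8] yaw -15.1 len 132.2
```

View pics/w8.png

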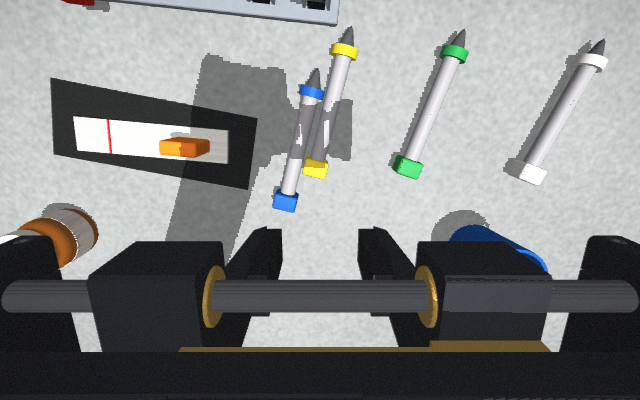

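Yellow lies about 25 mm beside blue, so there is no finger room mid-shank. Blue's rear shank (x = -45) is free, so I'll grip it there, carry blue to the open space between yellow and green, and regrip later.

Emit:
{"name": "jog_arm", "arguments": {"fingers": [0.3,0.3,0.3,0.3,0.3], "delta_pos": [[-10,19,-50],[-8.7,18.2,-50],[0,0,-60],[0,0,0],[0,0,0]], "turn": [[0,0,-0.13],[0,0,-0.13],[0,0,0],[0,0,0],[0,0,0]]}}

```text
time_s: 12.65
ee_pos: [0.4014, -0.1125, 0.2348]
ee_rot: [[0.965, -0.261, 0.0], [-0.261, -0.965, -0.0], [0.0, 0.0, -1.0]]
ft_force: [0.2, -0.9, -0.2]
gripper_width: 0.031
grip_force: 0.0
```

```bash
python3 - <<'E'
from h import *
st();topcheck('t7')
E
```

```text
t 12.65 tcp [ 401.4 -112.5  234.8] grasp [ 401.4 -112.6   87.8] yaw -15.11 w 31.0 gf 0.0 F [ 0.2 -0.9 -0.2]
moved/new red 36 [272.2 126.9] d 27.9 [743.5  73.7]
moved/new red 25 [263.9 153.7] d 6.3 [667.   93.7]
moved/new red 94 [274.4 155.2] d 4.3 [663.1  65.1]
moved/new red 89 [265.1 175.1] d 20.9 [607.2  88.5]
gone red [270.1 154.8]
gone red [432.9 204.4]
gone red [413.5 249.5]
moved/new yellow 10 [236.1 157.8] d 55.1 [654.5 168.8]
moved/new yellow 41 [364.4 196.8] d 16.6 [ 550.6 -179.6]
gone yellow [380.1 202.3]
gone yellow [364.9 249.3]
gone blue [337.7 260.3]
gone blue [435.2 287.6]
gone blue [185.  365.5]
moved/new orange 55 [293.4 232.5] d 2.6 [452.6   8.5]
gone orange [296.  232.7]
```

Emit:
{"name": "jog_arm", "arguments": {"fingers": [0.3,0.3,0.3,0.3,0.3], "delta_pos": [[0,0,-30],[0,0,-25],[0,0,-11.5],[0,0,0],[0,0,0]], "turn": [[0,0,0],[0,0,0],[0,0,0],[0,0,0],[0,0,0]]}}

```text
time_s: 13.32
ee_pos: [0.4015, -0.1124, 0.1686]
ee_rot: [[0.965, -0.26, 0.002], [-0.26, -0.966, -0.0], [0.002, -0.0, -1.0]]
ft_force: [0.5, -0.6, -0.5]
gripper_width: 0.0309
grip_force: 0.0
```

Emit:
{"name": "jog_arm", "arguments": {"fingers": [1,1,1,1], "delta_pos": [[0,0,0],[0,0,0],[0,0,0],[0,0,0]], "turn": [[0,0,0],[0,0,0],[0,0,0],[0,0,0]]}}

```text
time_s: 13.82
ee_pos: [0.4011, -0.1124, 0.168]
ee_rot: [[0.966, -0.26, 0.001], [-0.26, -0.966, -0.0], [0.001, 0.0, -1.0]]
ft_force: [-0.2, -0.5, 8.5]
gripper_width: 0.0167
grip_force: 60.0
```

Emit:
{"name": "jog_arm", "arguments": {"fingers": [1,1,1,1,1], "delta_pos": [[0,0,25],[0,0,30],[10,-46,0],[10,-47,0],[0,0,0]], "turn": [[0,0,0],[0,0,0],[0,0,0],[0,0,0],[0,0,0]]}}

```text
time_s: 14.45
ee_pos: [0.4208, -0.209, 0.2226]
ee_rot: [[0.964, -0.266, 0.001], [-0.266, -0.964, -0.002], [0.002, 0.002, -1.0]]
ft_force: [0.2, 1.2, -1.9]
gripper_width: 0.0165
grip_force: 60.0
```

Emit:
{"name": "jog_arm", "arguments": {"fingers": [1,1,1,1,1], "delta_pos": [[0,0,-25],[0,0,-20],[0,0,-8],[0,0,0],[0,0,0]], "turn": [[0,0,0],[0,0,0],[0,0,0],[0,0,0],[0,0,0]]}}

```text
time_s: 15.08
ee_pos: [0.4211, -0.2051, 0.1699]
ee_rot: [[0.966, -0.26, 0.001], [-0.26, -0.966, -0.0], [0.001, 0.0, -1.0]]
ft_force: [0.4, -0.6, -2.0]
gripper_width: 0.0165
grip_force: 60.0
```

Emit:
{"name": "jog_arm", "arguments": {"fingers": [0.2,0.2,0.2,0.2,0.2], "delta_pos": [[0,0,0],[0,0,0],[0,0,30],[0,0,50],[0,0,60]], "turn": [[0,0,0],[0,0,0],[0,0,0],[0,0,0],[0,0,0]]}}

```text
time_s: 15.7
ee_pos: [0.4205, -0.2051, 0.3107]
ee_rot: [[0.966, -0.26, -0.001], [-0.26, -0.966, 0.001], [-0.001, -0.0, -1.0]]
ft_force: [1.4, -0.7, -0.7]
gripper_width: 0.0352
grip_force: 0.0
```

Emit:
{"name": "jog_arm", "arguments": {"fingers": [0.2,0.2,0.2], "delta_pos": [[0,0,60],[0,0,20],[0,0,0]], "turn": [[0,0,0.13],[0,0,0.13],[0,0,0]]}}

```text
time_s: 16.08
ee_pos: [0.4212, -0.2055, 0.391]
ee_rot: [[1.0, -0.005, 0.004], [-0.005, -1.0, -0.002], [0.004, 0.002, -1.0]]
ft_force: [-1.7, 1.1, 0.1]
gripper_width: 0.0355
grip_force: 0.0
```

```bash
python3 - <<'E'
from h import *
st();rods('w9')
E
```

```text
t 16.07 tcp [ 421.2 -205.5  391. ] grasp [ 421.7 -205.8  244. ] yaw -0.27 w 35.5 gf 0.0 F [-1.7  1.1  0.1]
yellow [ 486.2 -160.8] yaw -14.7 len 132.0
green [ 484.9 -274.8] yaw -18.4 len 132.0
blue [ 464.2 -216.3] yaw -15.0 len 132.2
```

Emit:
{"name": "jog_arm", "arguments": {"fingers": [0.1,0.1,0.1,0.1,0.1], "delta_pos": [[22,15,-50],[22,15,-50],[21,14.7,-50],[0,0,-45],[0,0,0]], "turn": [[0,0,-0.084],[0,0,-0.084],[0,0,-0.084],[0,0,0],[0,0,0]], "force": 50}}

```text
time_s: 16.75
ee_pos: [0.4833, -0.1594, 0.1903]
ee_rot: [[0.967, -0.253, -0.01], [-0.253, -0.967, 0.002], [-0.01, 0.0, -1.0]]
ft_force: [-0.5, 0.3, 0.8]
gripper_width: 0.0399
grip_force: 0.0
```

Emit:
{"name": "jog_arm", "arguments": {"fingers": [0.1,0.1,0.1,0.1,0.1], "delta_pos": [[0,0,-19],[0,0,-9],[0,0,0],[0,0,0],[0,0,0]], "turn": [[0,0,0],[0,0,0],[0,0,0],[0,0,0],[0,0,0]]}}

```text
time_s: 17.38
ee_pos: [0.486, -0.1607, 0.1668]
ee_rot: [[0.968, -0.253, 0.001], [-0.253, -0.968, -0.0], [0.001, 0.0, -1.0]]
ft_force: [-0.2, -1.1, 0.2]
gripper_width: 0.0397
grip_force: 0.0
```

Emit:
{"name": "jog_arm", "arguments": {"fingers": [1,1,1,1], "delta_pos": [[0,0,0],[0,0,0],[0,0,0],[0,0,0]], "turn": [[0,0,0],[0,0,0],[0,0,0],[0,0,0]]}}

```text
time_s: 17.88
ee_pos: [0.4859, -0.1606, 0.1665]
ee_rot: [[0.968, -0.252, 0.0], [-0.252, -0.968, -0.0], [0.0, 0.0, -1.0]]
ft_force: [-1.2, -0.2, 1.7]
gripper_width: 0.0167
grip_force: 50.2
```

Emit:
{"name": "jog_arm", "arguments": {"fingers": [1,1,1,1,1], "delta_pos": [[0,0,45],[0,0,50],[34,36,10],[34,37,0],[34,37,0]], "turn": [[0,0,0],[0,0,0],[0,0,0.05],[0,0,0.05],[0,0,0.05]]}}

```text
time_s: 18.5
ee_pos: [0.5886, -0.0495, 0.2715]
ee_rot: [[0.995, -0.104, -0.0], [-0.104, -0.995, -0.0], [-0.0, 0.0, -1.0]]
ft_force: [0.2, -1.0, -1.4]
gripper_width: 0.0165
grip_force: 50.0
```

Emit:
{"name": "jog_arm", "arguments": {"fingers": [1,1,1,1,1], "delta_pos": [[34,37,0],[35.5,36,0],[0,0,-15],[0,0,0],[0,0,0]], "turn": [[0,0,0],[0,0,0],[0,0,0],[0,0,0],[0,0,0]]}}

```text
time_s: 19.12
ee_pos: [0.6567, 0.0209, 0.2562]
ee_rot: [[0.994, -0.107, -0.001], [-0.107, -0.994, -0.001], [-0.001, 0.001, -1.0]]
ft_force: [0.3, -0.2, -0.4]
gripper_width: 0.0167
grip_force: 50.0
```

```bash
cat >> h.py <<'E'
def chk(tag,c,dz):
    """held rod c: collar centre vs. wanted; dz = height of rod axis (m)"""
    p,g,y=st();im,m=grab('wrist');cv2.imwrite(f'pics/{tag}.png',im)
    railfit(im,m,[k for k in ('yellow','green','blue','white') if k!=c])
    ce,s=crop_blob(im,c,320,120,42);w=ray(m,*ce,dz+.007)[:2]
    yr=np.radians(y);print('collar',np.round(ce,1),s[:4],'implied rod origin',np.round((w-.063*np.array([np.cos(yr),np.sin(yr)]))*1e3,1),'seat',np.round(seat(c)*1e3,1))
E
python3 - <<'E'
from h import *
p=np.array(env.observe()['ee_pos']);chk('w10','yellow',p[2]-.1976+.045)
E
```

```text
t 19.12 tcp [656.7  20.9 256.2] grasp [656.5  20.7 109.2] yaw -6.13 w 16.7 gf 50.0 F [ 0.3 -0.2 -0.4]
green [0.5 0.2] [366 168  56  63]
blue [0.5 0.2] [440 168  60  63]
collar [319.1 122.2] [286 109  67  28] implied rod origin [656.8  21.3] seat [657.1  22.2]
```

Emit:
{"name": "jog_arm", "arguments": {"fingers": [1,1,1,1,1], "delta_pos": [[0,0,-30],[0,0,-13],[0,0,-6],[0,0,-6],[0,0,-5.5]], "turn": [[0,0,0],[0,0,0],[0,0,0],[0,0,0],[0,0,0]], "force": 60}}

```text
time_s: 19.8
ee_pos: [0.6582, 0.022, 0.1973]
ee_rot: [[0.994, -0.106, 0.003], [-0.106, -0.994, -0.0], [0.003, -0.0, -1.0]]
ft_force: [-6.5, -1.4, 44.9]
gripper_width: 0.0168
grip_force: 60.0
```

Emit:
{"name": "jog_arm", "arguments": {"fingers": [1,1,1], "delta_pos": [[0,0,0],[0,0,0],[0,0,0]], "turn": [[0,0,0],[0,0,0],[0,0,0]]}}

```text
time_s: 20.18
ee_pos: [0.6582, 0.0221, 0.1974]
ee_rot: [[0.994, -0.106, 0.002], [-0.106, -0.994, -0.0], [0.002, 0.0, -1.0]]
ft_force: [-0.8, -1.0, 6.6]
gripper_width: 0.0164
grip_force: 60.0
```

Emit:
{"name": "jog_arm", "arguments": {"fingers": [0.1,0.1,0.1,0.1,0.1], "delta_pos": [[0,0,0.5],[0,0,0],[0,0,0],[0,0,40],[0,0,50]], "turn": [[0,0,0],[0,0,0],[0,0,0],[0,0,0],[0,0,0]]}}

```text
time_s: 20.8
ee_pos: [0.6567, 0.0225, 0.2861]
ee_rot: [[0.994, -0.105, -0.003], [-0.105, -0.994, -0.0], [-0.003, 0.0, -1.0]]
ft_force: [1.0, 1.1, 1.0]
gripper_width: 0.0398
grip_force: 0.0
```

Emit:
{"name": "jog_arm", "arguments": {"fingers": [0.1,0.1,0.1,0.1,0.1], "delta_pos": [[-33,-38,16],[-33,-38,16],[-33,-38,16],[-33,-38,16],[-33,-38,16]], "turn": [[0,0,0.035],[0,0,0.035],[0,0,0.035],[0,0,0],[0,0,0]]}}

```text
time_s: 21.42
ee_pos: [0.491, -0.1687, 0.3669]
ee_rot: [[1.0, -0.0, -0.0], [-0.0, -1.0, -0.0], [-0.0, 0.0, -1.0]]
ft_force: [-0.1, -1.4, -0.0]
gripper_width: 0.0398
grip_force: 0.0
```

Emit:
{"name": "jog_arm", "arguments": {"fingers": [0.1,0.1,0.1,0.1], "delta_pos": [[-33,-38,16],[-30,-34,16],[0,0,0],[0,0,0]], "turn": [[0,0,0],[0,0,0],[0,0,0],[0,0,0]]}}

```text
time_s: 21.92
ee_pos: [0.4297, -0.2389, 0.3983]
ee_rot: [[1.0, 0.0, 0.0], [0.0, -1.0, 0.0], [0.0, -0.0, -1.0]]
ft_force: [0.8, 0.2, -0.8]
gripper_width: 0.0394
grip_force: 0.0
```

```bash
python3 - <<'E'
from h import *
st();im,m=rods('w11')
topcheck('t11')
E
```

```text
t 21.93 tcp [ 429.7 -238.9  398.3] grasp [ 429.7 -238.9  251.3] yaw 0.01 w 39.4 gf 0.0 F [ 0.8  0.2 -0.8]
green [ 484.8 -275. ] yaw -18.5 len 132.1
blue [ 464.1 -216.4] yaw -15.4 len 132.3
moved/new red 36 [272.2 126.9] d 27.9 [743.5  73.7]
moved/new red 24 [263.9 153.5] d 6.4 [667.5  93.8]
moved/new red 94 [274.4 155.2] d 4.3 [663.1  65.1]
moved/new red 90 [265.1 175. ] d 20.8 [607.4  88.4]
gone red [270.1 154.8]
gone red [432.9 204.4]
gone red [413.5 249.5]
moved/new yellow 43 [293.5 129.7] d 27.3 [736.2  14.7]
moved/new yellow 38 [285.3 156.1] d 6.0 [661.   35.5]
moved/new yellow 88 [295.8 157.2] d 4.6 [658.1   6.8]
moved/new yellow 95 [286.9 177.6] d 21.1 [600.9  29.4]
gone yellow [291.2 156.9]
gone yellow [380.1 202.3]
gone yellow [364.9 249.3]
moved/new green 48 [393.9 246.4] d 1.2 [ 418.8 -256.7]
gone green [408.7 198.2]
gone green [393.7 245.1]
moved/new blue 35 [385.6 205.2] d 35.3 [ 528.5 -236.1]
moved/new blue 76 [373.  253.2] d 36.0 [ 400.2 -201.5]
gone blue [351.  212.1]
gone blue [337.7 260.3]
gone blue [435.2 287.6]
gone blue [185.  365.5]
```

Emit:
{"name": "jog_arm", "arguments": {"fingers": [0.1,0.1,0.1,0.1,0.1], "delta_pos": [[12,8,-50],[12,8,-50],[10.4,6.5,-50],[0,0,-50],[0,0,0]], "turn": [[0,0,-0.09],[0,0,-0.09],[0,0,-0.086],[0,0,0],[0,0,0]], "force": 50}}

```text
time_s: 22.65
ee_pos: [0.4626, -0.2149, 0.1951]
ee_rot: [[0.965, -0.26, -0.008], [-0.26, -0.966, 0.004], [-0.008, -0.002, -1.0]]
ft_force: [-0.6, 0.3, 0.4]
gripper_width: 0.0396
grip_force: 0.0
```

Emit:
{"name": "jog_arm", "arguments": {"fingers": [0.1,0.1,0.1,0.1,0.1], "delta_pos": [[0,0,-20],[0,0,-11.5],[0,0,0],[0,0,0],[0,0,0]], "turn": [[0,0,0],[0,0,0],[0,0,0],[0,0,0],[0,0,0]]}}

```text
time_s: 23.28
ee_pos: [0.4641, -0.2172, 0.1677]
ee_rot: [[0.965, -0.263, 0.001], [-0.263, -0.965, -0.0], [0.001, 0.0, -1.0]]
ft_force: [-0.8, -0.5, -0.2]
gripper_width: 0.0398
grip_force: 0.0
```

Emit:
{"name": "jog_arm", "arguments": {"fingers": [1,1,1,1], "delta_pos": [[0,0,0],[0,0,0],[0,0,0],[0,0,0]], "turn": [[0,0,0],[0,0,0],[0,0,0],[0,0,0]]}}

```text
time_s: 23.78
ee_pos: [0.4638, -0.2171, 0.167]
ee_rot: [[0.965, -0.263, 0.0], [-0.263, -0.965, -0.0], [0.0, 0.0, -1.0]]
ft_force: [-0.4, 0.0, 2.3]
gripper_width: 0.0165
grip_force: 50.0
```

Emit:
{"name": "jog_arm", "arguments": {"fingers": [1,1,1,1,1], "delta_pos": [[0,0,45],[0,0,50],[36,25,10],[36,25,0],[36,25,0]], "turn": [[0,0,0],[0,0,0],[0,0,0.054],[0,0,0.054],[0,0,0.054]]}}

```text
time_s: 24.4
ee_pos: [0.5724, -0.1413, 0.2718]
ee_rot: [[0.995, -0.102, -0.0], [-0.102, -0.995, -0.0], [-0.0, 0.0, -1.0]]
ft_force: [-0.3, 0.7, -2.8]
gripper_width: 0.0163
grip_force: 50.0
```

Emit:
{"name": "jog_arm", "arguments": {"fingers": [1,1,1,1,1], "delta_pos": [[36,25,0],[37.5,24,0],[0,0,-15],[0,0,0],[0,0,0]], "turn": [[0,0,0],[0,0,0],[0,0,0],[0,0,0],[0,0,0]]}}

```text
time_s: 25.02
ee_pos: [0.6443, -0.0943, 0.2566]
ee_rot: [[0.994, -0.106, -0.002], [-0.106, -0.994, -0.001], [-0.002, 0.001, -1.0]]
ft_force: [-0.2, 0.2, -1.7]
gripper_width: 0.0167
grip_force: 50.0
```

```bash
python3 - <<'E'
from h import *
p=np.array(env.observe()['ee_pos']);chk('w12','blue',p[2]-.198+.045)
E
```

```text
t 25.02 tcp [644.3 -94.3 256.6] grasp [644.  -94.4 109.6] yaw -6.06 w 16.7 gf 50.0 F [-0.2  0.2 -1.7]
yellow [ 0.3 -5.5] [153 168  44  63]
green [0.9 0.4] [214 168  56  62]
collar [319.5 121.8] [287 109  66  27] implied rod origin [644.4 -94.1] seat [644.9 -93.2]
```

Emit:
{"name": "jog_arm", "arguments": {"fingers": [1,1,1,1,1], "delta_pos": [[0,0,-30],[0,0,-13],[0,0,-6],[0,0,-6],[0,0,-5]], "turn": [[0,0,0],[0,0,0],[0,0,0],[0,0,0],[0,0,0]], "force": 60}}

```text
time_s: 25.7
ee_pos: [0.646, -0.0934, 0.198]
ee_rot: [[0.995, -0.104, 0.003], [-0.104, -0.995, -0.0], [0.003, 0.0, -1.0]]
ft_force: [2.4, 0.3, 2.0]
gripper_width: 0.0164
grip_force: 60.0
```

Emit:
{"name": "jog_arm", "arguments": {"fingers": [1,1,1], "delta_pos": [[0,0,0],[0,0,0],[0,0,0]], "turn": [[0,0,0],[0,0,0],[0,0,0]]}}

```text
time_s: 26.08
ee_pos: [0.646, -0.0934, 0.1979]
ee_rot: [[0.995, -0.104, 0.002], [-0.104, -0.995, -0.0], [0.002, 0.0, -1.0]]
ft_force: [1.4, -0.9, 7.1]
gripper_width: 0.0165
grip_force: 60.0
```

Emit:
{"name": "jog_arm", "arguments": {"fingers": [1,1,1], "delta_pos": [[0,0,-1],[0,0,-0.5],[0,0,0]], "turn": [[0,0,0],[0,0,0],[0,0,0]]}}

```text
time_s: 26.45
ee_pos: [0.6461, -0.0934, 0.1978]
ee_rot: [[0.995, -0.104, 0.002], [-0.104, -0.995, -0.001], [0.002, 0.001, -1.0]]
ft_force: [-4.5, -1.0, 16.8]
gripper_width: 0.0165
grip_force: 60.0
```

Emit:
{"name": "jog_arm", "arguments": {"fingers": [0.1,0.1,0.1,0.1,0.1], "delta_pos": [[0,0,0.5],[0,0,0],[0,0,0],[0,0,40],[0,0,50]], "turn": [[0,0,0],[0,0,0],[0,0,0],[0,0,0],[0,0,0]]}}

```text
time_s: 27.08
ee_pos: [0.6445, -0.0929, 0.2854]
ee_rot: [[0.995, -0.104, -0.003], [-0.104, -0.995, 0.0], [-0.004, -0.0, -1.0]]
ft_force: [0.6, -0.5, -0.1]
gripper_width: 0.0397
grip_force: 0.0
```

Emit:
{"name": "jog_arm", "arguments": {"fingers": [0.1,0.1,0.1,0.1,0.1], "delta_pos": [[-36,-31,19],[-36,-31,19],[-36,-31,19],[-36,-31,19],[-36,-31,19]], "turn": [[0,0,0.035],[0,0,0.035],[0,0,0.035],[0,0,0],[0,0,0]]}}

```text
time_s: 27.7
ee_pos: [0.4638, -0.2489, 0.3813]
ee_rot: [[1.0, 0.001, -0.0], [0.001, -1.0, 0.0], [-0.0, -0.0, -1.0]]
ft_force: [0.4, -1.4, 0.8]
gripper_width: 0.0392
grip_force: 0.0
```

Emit:
{"name": "jog_arm", "arguments": {"fingers": [0.1,0.1,0.1,0.1], "delta_pos": [[-36,-31,17],[0,0,0],[0,0,0],[0,0,0]], "turn": [[0,0,0],[0,0,0],[0,0,0],[0,0,0]]}}

```text
time_s: 28.2
ee_pos: [0.4301, -0.2778, 0.3973]
ee_rot: [[1.0, 0.003, -0.0], [0.003, -1.0, 0.001], [-0.0, -0.001, -1.0]]
ft_force: [0.9, -0.1, 0.2]
gripper_width: 0.0396
grip_force: 0.0
```

```bash
sed -i "s/'white':\[((0,0,165),(180,40,255))\]/'white':[((0,0,246),(180,12,255))]/" h.py; python3 - <<'E'
from h import *
st();im,m=rods('w13',('green','white'))
topcheck('t13')
E
```

```text
t 28.20 tcp [ 430.1 -277.8  397.3] grasp [ 430.1 -277.6  250.3] yaw 0.19 w 39.6 gf 0.0 F [ 0.9 -0.1  0.2]
green [ 484.6 -275.1] yaw -18.6 len 132.3
white [ 475.5 -426.2] yaw -21.3 len 134.1
moved/new red 36 [272.2 126.9] d 27.9 [743.5  73.7]
moved/new red 24 [263.9 153.5] d 6.4 [667.5  93.8]
moved/new red 93 [274.4 155.3] d 4.3 [662.9  65. ]
moved/new red 89 [265.1 175.1] d 20.9 [607.2  88.5]
gone red [270.1 154.8]
gone red [432.9 204.4]
gone red [413.5 249.5]
moved/new yellow 42 [293.4 129.8] d 27.3 [736.2  15. ]
moved/new yellow 37 [285.3 156.1] d 5.9 [661.1  35.4]
moved/new yellow 84 [295.8 157.4] d 4.7 [657.6   6.7]
moved/new yellow 8 [233.9 167.4] d 51.5 [627.6 173.6]
moved/new yellow 95 [287.  177.6] d 21.1 [600.9  29.3]
gone yellow [291.2 156.9]
gone yellow [380.1 202.3]
gone yellow [364.9 249.3]
moved/new green 64 [394.3 245.8] d 0.9 [ 420.3 -257.7]
gone green [393.7 245.1]
moved/new blue 35 [336.5 134.5] d 27.5 [ 724.1 -103.4]
moved/new blue 51 [328.  161.2] d 5.5 [648.1 -81.1]
moved/new blue 54 [338.7 162.4] d 5.3 [ 645.  -110.1]
moved/new blue 86 [330.8 182.7] d 21.1 [588.2 -89.2]
gone blue [333.5 161.8]
gone blue [351.  212.1]
gone blue [337.7 260.3]
gone blue [435.2 287.6]
gone blue [185.  365.5]
```

Emit:
{"name": "jog_arm", "arguments": {"fingers": [0.1,0.1,0.1,0.1,0.1], "delta_pos": [[18,1,-50],[18,1,-50],[18.5,0.7,-50],[0,0,-50],[0,0,0]], "turn": [[0,0,-0.11],[0,0,-0.11],[0,0,-0.108],[0,0,0],[0,0,0]], "force": 50}}

```text
time_s: 28.92
ee_pos: [0.4825, -0.2745, 0.1944]
ee_rot: [[0.948, -0.32, -0.007], [-0.32, -0.948, 0.004], [-0.008, -0.001, -1.0]]
ft_force: [-0.1, -0.5, 0.5]
gripper_width: 0.0392
grip_force: 0.0
```

Emit:
{"name": "jog_arm", "arguments": {"fingers": [0.1,0.1,0.1,0.1,0.1], "delta_pos": [[0,0,-20],[0,0,-10.5],[0,0,0],[0,0,0],[0,0,0]], "turn": [[0,0,0],[0,0,0],[0,0,0],[0,0,0],[0,0,0]]}}

```text
time_s: 29.55
ee_pos: [0.484, -0.2765, 0.1681]
ee_rot: [[0.947, -0.321, 0.001], [-0.321, -0.947, -0.001], [0.001, 0.0, -1.0]]
ft_force: [0.5, -0.3, -0.3]
gripper_width: 0.0395
grip_force: 0.0
```

Emit:
{"name": "jog_arm", "arguments": {"fingers": [1,1,1,1], "delta_pos": [[0,0,0],[0,0,0],[0,0,0],[0,0,0]], "turn": [[0,0,0],[0,0,0],[0,0,0],[0,0,0]]}}

```text
time_s: 30.05
ee_pos: [0.4838, -0.2763, 0.1675]
ee_rot: [[0.947, -0.321, 0.0], [-0.321, -0.947, 0.0], [0.0, -0.0, -1.0]]
ft_force: [-0.8, 0.7, 2.0]
gripper_width: 0.0166
grip_force: 50.0
```

Emit:
{"name": "jog_arm", "arguments": {"fingers": [1,1,1,1,1], "delta_pos": [[0,0,45],[0,0,50],[28,40,15],[28,40,0],[28,40,0]], "turn": [[0,0,0],[0,0,0],[0,0,0.074],[0,0,0.074],[0,0,0.074]]}}

```text
time_s: 30.68
ee_pos: [0.5682, -0.1552, 0.2775]
ee_rot: [[0.995, -0.103, -0.0], [-0.103, -0.995, -0.0], [-0.0, 0.0, -1.0]]
ft_force: [1.0, -0.6, -2.6]
gripper_width: 0.0169
grip_force: 50.0
```

Emit:
{"name": "jog_arm", "arguments": {"fingers": [1,1,1,1,1], "delta_pos": [[28,40,0],[28,40,0],[27.6,41,0],[0,0,-20],[0,0,0]], "turn": [[0,0,0],[0,0,0],[0,0,0],[0,0,0],[0,0,0]]}}

```text
time_s: 31.3
ee_pos: [0.6498, -0.0359, 0.2549]
ee_rot: [[0.994, -0.105, -0.005], [-0.105, -0.994, -0.001], [-0.005, 0.002, -1.0]]
ft_force: [-1.3, -0.6, -2.6]
gripper_width: 0.0164
grip_force: 50.0
```

Emit:
{"name": "jog_arm", "arguments": {"fingers": [1], "delta_pos": [[0,0,0]], "turn": [[0,0,0]]}}

```text
time_s: 31.42
ee_pos: [0.6507, -0.0372, 0.2572]
ee_rot: [[0.994, -0.107, -0.001], [-0.107, -0.994, -0.001], [-0.001, 0.001, -1.0]]
ft_force: [0.2, -0.1, -2.6]
gripper_width: 0.0166
grip_force: 50.0
```

```bash
python3 - <<'E'
from h import *
p=np.array(env.observe()['ee_pos']);chk('w14','green',p[2]-.1985+.045)
E
```

```text
t 31.43 tcp [650.7 -37.2 257.2] grasp [650.5 -37.4 110.2] yaw -6.15 w 16.6 gf 50.0 F [ 0.2 -0.1 -2.6]
yellow [-0.7 -9.8] [241 169  29  62]
blue [ 1.8 11. ] [366 168  27  63]
white [ 0.5 -0.1] [439 168  60  62]
collar [320.  121.7] [288 109  65  27] implied rod origin [650.9 -37.2] seat [651.  -35.5]
```

Emit:
{"name": "jog_arm", "arguments": {"fingers": [1,1,1,1,1], "delta_pos": [[0,0.3,-30],[0,0,-13],[0,0,-6],[0,0,-6],[0,0,-5.5]], "turn": [[0,0,0],[0,0,0],[0,0,0],[0,0,0],[0,0,0]], "force": 60}}

```text
time_s: 32.1
ee_pos: [0.6523, -0.0355, 0.1983]
ee_rot: [[0.994, -0.106, 0.003], [-0.106, -0.994, -0.0], [0.003, 0.0, -1.0]]
ft_force: [-7.7, -1.6, 45.3]
gripper_width: 0.0163
grip_force: 60.0
```

Emit:
{"name": "jog_arm", "arguments": {"fingers": [1,1,1], "delta_pos": [[0,0,0],[0,0,0],[0,0,-1]], "turn": [[0,0,0],[0,0,0],[0,0,0]]}}

```text
time_s: 32.48
ee_pos: [0.6523, -0.0355, 0.1983]
ee_rot: [[0.994, -0.106, 0.002], [-0.106, -0.994, -0.001], [0.003, 0.0, -1.0]]
ft_force: [-5.1, -0.5, 19.5]
gripper_width: 0.0166
grip_force: 60.0
```

Emit:
{"name": "jog_arm", "arguments": {"fingers": [1,1], "delta_pos": [[0,0,0],[0,0,0]], "turn": [[0,0,0],[0,0,0]]}}

```text
time_s: 32.72
ee_pos: [0.6523, -0.0355, 0.1983]
ee_rot: [[0.994, -0.106, 0.003], [-0.106, -0.994, -0.001], [0.003, 0.0, -1.0]]
ft_force: [-2.5, -1.2, 14.1]
gripper_width: 0.0164
grip_force: 60.0
```

Emit:
{"name": "jog_arm", "arguments": {"fingers": [0.1,0.1,0.1,0.1,0.1], "delta_pos": [[0,0,0.5],[0,0,0],[0,0,0],[0,0,40],[0,0,50]], "turn": [[0,0,0],[0,0,0],[0,0,0],[0,0,0],[0,0,0]]}}

```text
time_s: 33.35
ee_pos: [0.6507, -0.035, 0.286]
ee_rot: [[0.994, -0.105, -0.003], [-0.105, -0.994, 0.0], [-0.003, 0.0, -1.0]]
ft_force: [0.7, -0.6, 0.2]
gripper_width: 0.0395
grip_force: 0.0
```

Emit:
{"name": "jog_arm", "arguments": {"fingers": [0.1,0.1,0.1,0.1,0.1], "delta_pos": [[-28,-48,14],[-28,-48,14],[-28,-48,14],[-28,-48,14],[-28,-48,14]], "turn": [[0,0,0.035],[0,0,0.035],[0,0,0.035],[0,0,0],[0,0,0]]}}

```text
time_s: 33.98
ee_pos: [0.5102, -0.2765, 0.3568]
ee_rot: [[1.0, -0.0, -0.0], [-0.0, -1.0, 0.0], [-0.0, -0.0, -1.0]]
ft_force: [0.6, -0.2, -1.0]
gripper_width: 0.0396
grip_force: 0.0
```

Emit:
{"name": "jog_arm", "arguments": {"fingers": [0.1,0.1,0.1,0.1,0.1], "delta_pos": [[-28,-48,14],[-28,-48,14],[-28,-48,14],[0,0,0],[0,0,0]], "turn": [[0,0,0],[0,0,0],[0,0,0],[0,0,0],[0,0,0]]}}

```text
time_s: 34.6
ee_pos: [0.4276, -0.4184, 0.3981]
ee_rot: [[1.0, 0.0, 0.0], [0.0, -1.0, 0.001], [0.0, -0.001, -1.0]]
ft_force: [-0.1, 0.7, -0.5]
gripper_width: 0.0398
grip_force: 0.0
```

```bash
python3 - <<'E'
from h import *
st();im,m=rods('w15',('white',))
for a,ce,bb in blobs(im,'white',60):print(a,np.round(ce,1),bb,np.round(ray(m,*ce,.018)[:2]*1e3,1))
b,m=grab('top');cv2.imwrite('pics/t15.png',b)
E
```

```text
t 34.60 tcp [ 427.6 -418.4  398.1] grasp [ 427.6 -418.3  251.1] yaw 0.00 w 39.8 gf 0.0 F [-0.1  0.7 -0.5]
white [ 475.6 -423.2] yaw -21.9 len 134.0
183 [346.3  71. ] [337  64  20  16] [ 535.3 -447.2]
285 [  4.2 153.6] [  0 136  12  33] [444.4 -42.6]
327 [302.9 180.5] [291 171  25  20] [ 411.1 -397.2]
```

View pics/w15.png

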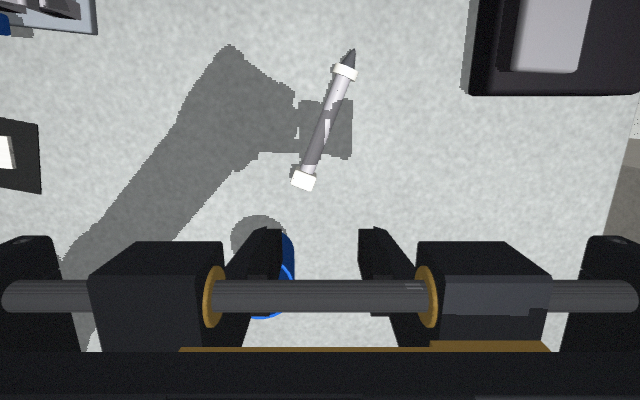

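Emit:
{"name": "jog_arm", "arguments": {"fingers": [0.1,0.1,0.1,0.1,0.1], "delta_pos": [[16,-1,-50],[16,-1,-50],[15.5,-2,-50],[0,0,-50],[0,0,0]], "turn": [[0,0,-0.125],[0,0,-0.125],[0,0,-0.125],[0,0,0],[0,0,0]], "force": 50}}

```text
time_s: 35.33
ee_pos: [0.4742, -0.42, 0.1944]
ee_rot: [[0.931, -0.364, -0.006], [-0.364, -0.932, 0.006], [-0.008, -0.003, -1.0]]
ft_force: [-0.1, -0.4, -0.3]
gripper_width: 0.0397
grip_force: 0.0
```

Emit:
{"name": "jog_arm", "arguments": {"fingers": [0.1,0.1,0.1,0.1,0.1], "delta_pos": [[0,0,-20],[0,0,-11],[0,0,0],[0,0,0],[0,0,0]], "turn": [[0,0,0],[0,0,0],[0,0,0],[0,0,0],[0,0,0]]}}

```text
time_s: 35.95
ee_pos: [0.4751, -0.4233, 0.1682]
ee_rot: [[0.93, -0.367, 0.001], [-0.367, -0.93, -0.001], [0.001, 0.0, -1.0]]
ft_force: [-0.6, -0.0, -1.1]
gripper_width: 0.0396
grip_force: 0.0
```

Emit:
{"name": "jog_arm", "arguments": {"fingers": [1,1,1,1], "delta_pos": [[0,0,0],[0,0,0],[0,0,0],[0,0,0]], "turn": [[0,0,0],[0,0,0],[0,0,0],[0,0,0]]}}

```text
time_s: 36.45
ee_pos: [0.4749, -0.423, 0.1675]
ee_rot: [[0.93, -0.367, 0.0], [-0.367, -0.93, -0.0], [0.0, -0.0, -1.0]]
ft_force: [0.5, -0.0, 2.1]
gripper_width: 0.0168
grip_force: 50.0
```

Emit:
{"name": "jog_arm", "arguments": {"fingers": [1,1,1,1,1], "delta_pos": [[0,0,45],[0,0,50],[27,45,15],[27,45,0],[27,45,0]], "turn": [[0,0,0],[0,0,0],[0,0,0.09],[0,0,0.09],[0,0,0.09]]}}

```text
time_s: 37.08
ee_pos: [0.5563, -0.2866, 0.2775]
ee_rot: [[0.995, -0.102, 0.0], [-0.102, -0.995, -0.0], [0.0, 0.0, -1.0]]
ft_force: [0.6, -0.4, -1.8]
gripper_width: 0.0169
grip_force: 50.0
```

Emit:
{"name": "jog_arm", "arguments": {"fingers": [1,1,1,1,1], "delta_pos": [[27,45,0],[28,46,0],[28.5,46,0],[0,0,-20],[0,0,0]], "turn": [[0,0,0],[0,0,0],[0,0,0],[0,0,0],[0,0,0]]}}

```text
time_s: 37.7
ee_pos: [0.638, -0.1512, 0.2552]
ee_rot: [[0.995, -0.105, -0.005], [-0.105, -0.995, -0.0], [-0.005, 0.001, -1.0]]
ft_force: [-0.6, 0.4, -1.5]
gripper_width: 0.0166
grip_force: 50.0
```

Emit:
{"name": "jog_arm", "arguments": {"fingers": [1], "delta_pos": [[0,0,0]], "turn": [[0,0,0]]}}

```text
time_s: 37.83
ee_pos: [0.6386, -0.1529, 0.2573]
ee_rot: [[0.994, -0.107, -0.001], [-0.107, -0.994, -0.001], [-0.001, 0.001, -1.0]]
ft_force: [-0.3, -0.1, -2.7]
gripper_width: 0.0168
grip_force: 50.0
```

```bash
python3 - <<'E'
from h import *
p=np.array(env.observe()['ee_pos']);R['white']=[((0,0,225),(180,14,255))];chk('w16','white',p[2]-.1985+.045)
im=cv2.imread('pics/w16.png');print(im[122,290:350:6].tolist());cv2.imwrite('pics/w16c.png',cv2.resize(im[40:240,220:420],(600,600)))
E
```

```text
t 37.83 tcp [ 638.6 -152.9  257.3] grasp [ 638.5 -153.1  110.3] yaw -6.16 w 16.8 gf 50.0 F [-0.3 -0.1 -2.7]
yellow [ 0.6 -1.6] [ 64 169  60  63]
green [ 0.2 -5.5] [152 169  45  62]
blue [-0.5 -9.9] [241 169  28  62]
collar [331.8 117.3] [297  78  65  84] implied rod origin [ 640.1 -157.9] seat [ 638.9 -150.9]
[[149, 155, 156], [167, 173, 176], [251, 253, 253], [254, 254, 254], [255, 255, 254], [255, 255, 254], [255, 255, 254], [255, 255, 254], [254, 254, 254], [251, 253, 253]]
```

View pics/w16c.png

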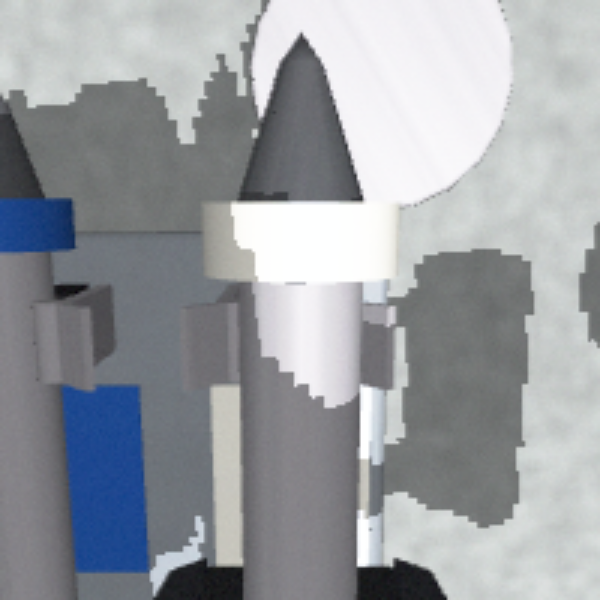

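Emit:
{"name": "jog_arm", "arguments": {"fingers": [1,1,1,1,1], "delta_pos": [[-0.7,0.3,-30],[0,0,-13],[0,0,-6],[0,0,-6],[0,0,-5.5]], "turn": [[0,0,0],[0,0,0],[0,0,0],[0,0,0],[0,0,0]], "force": 60}}

```text
time_s: 38.5
ee_pos: [0.6395, -0.1511, 0.1982]
ee_rot: [[0.994, -0.106, 0.003], [-0.106, -0.994, -0.0], [0.003, 0.0, -1.0]]
ft_force: [-4.7, 0.4, 45.7]
gripper_width: 0.0162
grip_force: 60.0
```

Emit:
{"name": "jog_arm", "arguments": {"fingers": [1,1,1], "delta_pos": [[0,0,0],[0,0,0],[0,0,-1]], "turn": [[0,0,0],[0,0,0],[0,0,0]]}}

```text
time_s: 38.88
ee_pos: [0.6396, -0.1511, 0.1983]
ee_rot: [[0.994, -0.105, 0.003], [-0.105, -0.994, -0.001], [0.003, 0.0, -1.0]]
ft_force: [-5.4, 1.2, 18.4]
gripper_width: 0.0162
grip_force: 60.0
```

Emit:
{"name": "jog_arm", "arguments": {"fingers": [1,1], "delta_pos": [[0,0,0],[0,0,0]], "turn": [[0,0,0],[0,0,0]]}}

```text
time_s: 39.12
ee_pos: [0.6396, -0.1511, 0.1983]
ee_rot: [[0.994, -0.105, 0.003], [-0.105, -0.994, -0.001], [0.003, 0.0, -1.0]]
ft_force: [-4.7, 1.5, 12.8]
gripper_width: 0.0168
grip_force: 60.0
```

Emit:
{"name": "jog_arm", "arguments": {"fingers": [0.1,0.1,0.1,0.1,0.1], "delta_pos": [[0,0,0.5],[0,0,0],[0,0,0],[0,0,40],[0,0,50]], "turn": [[0,0,0],[0,0,0],[0,0,0],[0,0,0],[0,0,0]]}}

```text
time_s: 39.75
ee_pos: [0.638, -0.1507, 0.286]
ee_rot: [[0.994, -0.105, -0.003], [-0.105, -0.994, 0.001], [-0.003, -0.0, -1.0]]
ft_force: [-0.1, -0.8, 0.4]
gripper_width: 0.0396
grip_force: 0.0
```

Emit:
{"name": "jog_arm", "arguments": {"fingers": [0.1,0.1,0.1,0.1,0.1], "delta_pos": [[-17,38,38],[-17,38,38],[-17,38,35],[0,0,0],[0,0,0]], "turn": [[0,0,0.035],[0,0,0.035],[0,0,0.035],[0,0,0],[0,0,0]]}}

```text
time_s: 40.38
ee_pos: [0.5876, -0.0375, 0.3969]
ee_rot: [[1.0, -0.001, -0.001], [-0.001, -1.0, -0.001], [-0.001, 0.001, -1.0]]
ft_force: [0.3, -0.6, -0.5]
gripper_width: 0.0397
grip_force: 0.0
```

```bash
python3 - <<'E'
from h import *
st();im,m=grab('wrist');cv2.imwrite('pics/w17.png',im)
for c in ('red','yellow','green','blue'):
    for a,ce,bb in blobs(im,c,60):
        if ce[1]<260:
            w=ray(m,*ce,.052)[:2]-seat(c);x=w@[np.cos(RY),np.sin(RY)];y=w@[-np.sin(RY),np.cos(RY)]
            if abs(y)<.02:print(c,a,bb,'rail x %.1f y %.1f'%(x*1e3,y*1e3))
E
```

```text
t 40.38 tcp [587.6 -37.5 396.9] grasp [587.5 -37.7 249.9] yaw -0.06 w 39.7 gf 0.0 F [ 0.3 -0.6 -0.5]
red 385 [192  23  30  18] rail x 65.7 y -1.6
red 585 [191 153  32  22] rail x -64.9 y -1.6
yellow 364 [252  30  29  18] rail x 64.9 y -0.7
yellow 164 [250  83   5  45] rail x 1.2 y 9.9
yellow 621 [270  85  17  46] rail x 1.2 y -16.9
yellow 536 [245 158  29  23] rail x -65.8 y -0.3
green 350 [310  37  29  17] rail x 65.2 y 0.4
green 368 [299  89  12  45] rail x 1.1 y 13.6
green 396 [324  91  13  45] rail x 0.8 y -12.8
green 475 [299 163  26  23] rail x -65.9 y 0.5
blue 347 [368  44  28  16] rail x 64.9 y 1.4
blue 588 [348  94  19  45] rail x 1.1 y 17.4
blue 167 [378  97  10  44] rail x 1.1 y -9.3
blue 498 [350 168  28  23] rail x -66.0 y 1.0
```

Emit:
{"name": "jog_arm", "arguments": {"fingers": [0.1,0.1,0.1,0.1,0.1], "delta_pos": [[-25,44,0],[-25,44,0],[-25,44,0],[0,0,0],[0,0,0]], "turn": [[0,0,0],[0,0,0],[0,0,0],[0,0,0],[0,0,0]]}}

```text
time_s: 41.05
ee_pos: [0.5132, 0.0937, 0.3966]
ee_rot: [[1.0, -0.002, -0.001], [-0.002, -1.0, -0.001], [-0.001, 0.001, -1.0]]
ft_force: [0.6, -0.4, -0.2]
gripper_width: 0.0397
grip_force: 0.0
```

```bash
python3 - <<'E'
from h import *
st();im,m=grab('wrist');cv2.imwrite('pics/w18.png',im);np.savez('w18',E=m['extrinsics'])
im=cv2.imread('pics/w17.png')[:260];cv2.imwrite('pics/w178.png',np.vstack([im,cv2.imread('pics/w18.png')[:340]]))
E
```

```text
t 41.05 tcp [513.2  93.7 396.6] grasp [513.   93.6 249.6] yaw -0.13 w 39.7 gf 0.0 F [ 0.6 -0.4 -0.2]
```

View pics/w178.png

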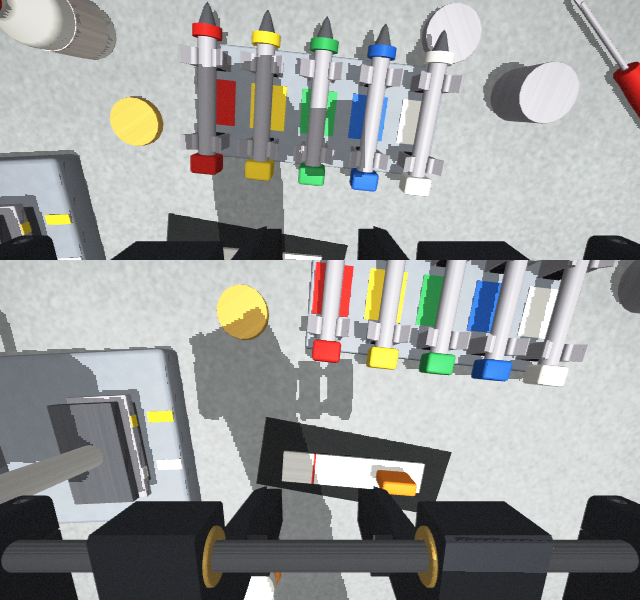

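All five rods sit in their clips in the upper view. In the lower view the blade lies on the mat at px (283–425, 190–235), with the red line near (315,207). The tester's base marks are at (160,156) yellow and (170,205) white. Measuring these numerically.

```bash
python3 - <<'E'
from h import *
def blade(name,E,box):
    im=cv2.imread(f'pics/{name}.png');m=wm(E);x0,y0,x1,y1=box
    g=cv2.cvtColor(im,cv2.COLOR_BGR2HSV);k=((g[...,2]>95)).astype(np.uint8)
    z=np.zeros_like(k);z[y0:y1,x0:x1]=k[y0:y1,x0:x1]
    n,l,s,ce=cv2.connectedComponentsWithStats(z)
    i=1+np.argmax(s[1:,4]);print(name,s[i])
    oro=cv2.dilate(mask(im,'orange'),np.ones((3,3)))
    pts=np.argwhere((l==i)&(oro==0))[:,::-1].astype(float)
    W=np.array([ray(m,*p,.007)[:2] for p in pts]).astype(np.float32)*1e3
    r=cv2.minAreaRect(W);print('rect',np.round(r[0],1),np.round(r[1],1),round(r[2],2))
    for a,ce,bb in blobs(im,'red',10):
        if x0<ce[0]<x1 and y0<ce[1]<y1:
            q=np.argwhere((mask(im,'red')>0))[:,::-1];q=q[(q[:,0]>=bb[0])&(q[:,0]<bb[0]+bb[2])&(q[:,1]>=bb[1])&(q[:,1]<bb[1]+bb[3])]
            Q=np.array([ray(m,*p,.007)[:2] for p in q.astype(float)]).astype(np.float32)*1e3
            print('red line',a,np.round(Q.mean(0),1),np.round(cv2.minAreaRect(Q)[1],1))
    for a,ce,bb in blobs(im,'orange',40):
        if x0<ce[0]<x1 and y0-10<ce[1]<y1+10:print('grip@z50',a,np.round(ray(m,*ce,.045)[:2]*1e3,1))
blade('w3',np.load('w3.npz')['E'],(0,105,170,175))
blade('w18',np.load('w18.npz')['E'],(270,180,436,240))
for nm,m in(('w18',wm(np.load('w18.npz')['E'])),('top0',cams.camera_model('top'))):
    im=cv2.imread(f'pics/{nm}.png')
    for c,lo in(('yellow',((20,130,80),(34,255,255))),('white',((0,0,200),(180,30,255)))):
        k=cv2.inRange(cv2.cvtColor(im,cv2.COLOR_BGR2HSV),*lo);k[:, 240:]=0;k[:130 if nm=='w18' else 190]=0;k[235:]=0
        n,l,s,ce=cv2.connectedComponentsWithStats(k)
        for i in range(1,n):
            if s[i,4]>20:print(nm,c,s[i],np.round(ray(m,*ce[i],.04)[:2]*1e3,1))
E
```

```text
w3 [   2  116  155   47 5003]
rect [452.2  51.2] [182.8  41. ] 84.48
red line 60 [457.2 101.8] [ 2.3 40.2]
grip@z50 528 [451.4 -16.2]
w18 [ 282  191  143   46 4406]
rect [449.9  52.2] [181.2  47.1] 84.36
red line 48 [454.8 102.2] [ 2.2 40.7]
grip@z50 430 [458.7   9.3]
w18 yellow [147 151  27  12 278] [530.5 271.4]
w18 yellow [130 155   8  12  73] [525.6 301.4]
w18 white [ 137  130   50  105 2769] [496.8 272.8]
w18 white [ 184  130   56  105 3542] [489.6 216.9]
w18 white [ 84 135  53  56 171] [533.2 313.9]
w18 white [137 192  10  43 108] [457.  303.9]
w18 white [  7 202  25   9 118] [474.1 446.6]
w18 white [ 35 220  37  15 287] [443.3 406.2]
top0 yellow [189 198  11   5  54] [532.1 268.4]
```

Emit:
{"name": "jog_arm", "arguments": {"fingers": [0.1,0.1,0.1,0.1,0.1], "delta_pos": [[-8,-11,-10],[-8,-11,-10],[-8,-11,-20],[-8,-12,-20],[-8,-12,-20]], "turn": [[0,0,0.185],[0,0,0.185],[0,0,0.185],[0,0,0.185],[0,0,0.185]], "force": 60}}

```text
time_s: 41.72
ee_pos: [0.473, 0.036, 0.3164]
ee_rot: [[0.6, 0.8, -0.0], [0.8, -0.6, -0.0], [-0.0, 0.0, -1.0]]
ft_force: [1.1, 0.1, 0.3]
gripper_width: 0.0397
grip_force: 0.0
```

Emit:
{"name": "jog_arm", "arguments": {"fingers": [0.1,0.1,0.1,0.1,0.1], "delta_pos": [[-9,-12,-20],[-9,-12,-20],[-8.7,-10.7,-20],[0,0,0],[0,0,0]], "turn": [[0,0,0.185],[0,0,0.185],[0,0,0.178],[0,0,0],[0,0,0]]}}

```text
time_s: 42.35
ee_pos: [0.4469, 0.0032, 0.2579]
ee_rot: [[0.103, 0.995, 0.001], [0.995, -0.103, 0.0], [0.0, 0.001, -1.0]]
ft_force: [0.4, 0.6, 0.2]
gripper_width: 0.0396
grip_force: 0.0
```

```bash
python3 - <<'E'
from h import *
st();s=env.observe();print(np.round(s['joint_positions'],1))
im,m=grab('wrist');cv2.imwrite('pics/w19.png',im);np.savez('w19',E=m['extrinsics'])
for c,z in(('orange',.052),('red',.007)):
    k=mask(im,c)
    for a,ce,bb in blobs(im,c,30):
        q=np.argwhere(k[bb[1]:bb[1]+bb[3],bb[0]:bb[0]+bb[2]]>0)[:,::-1]+bb[:2]
        Q=np.array([ray(m,*p,z)[:2] for p in q.astype(float)]).astype(np.float32)*1e3
        r=cv2.minAreaRect(Q);print(c,a,bb,np.round(r[0],1),np.round(r[1],1),round(r[2],1))
E
```

```text
t 42.35 tcp [446.9   3.2 257.9] grasp [447.    3.3 110.9] yaw 84.11 w 39.6 gf 0.0 F [0.4 0.6 0.2]
[ 18.3  28.5 -29.5 122.5  24.5  34.6 -34.6]
orange 1145 [309 177  24  51] [448.5  14.1] [33.6 14.9] 83.5
red 3409 [529  25  73  58] [627.8  90.4] [36.7 44.7] 84.2
red 256 [291  62  57   5] [456.6 101.9] [ 2.6 39.5] 84.0
red 511 [578  72  62  23] [661.8  67.6] [14.9 47.6] 84.0
```

Emit:
{"name": "jog_arm", "arguments": {"fingers": [0.1,0.1,0.1,0.1,0.1], "delta_pos": [[0,-0.8,-40],[0,0,-28],[0,0,-11],[0,0,0],[0,0,0]], "turn": [[0,0,0],[0,0,0],[0,0,0],[0,0,0],[0,0,0]]}}

```text
time_s: 43.02
ee_pos: [0.4466, 0.0029, 0.1794]
ee_rot: [[0.098, 0.995, 0.002], [0.995, -0.098, -0.0], [0.0, 0.002, -1.0]]
ft_force: [0.9, 0.8, 0.1]
gripper_width: 0.0395
grip_force: 0.0
```

Emit:
{"name": "jog_arm", "arguments": {"fingers": [1,1,1,1,1], "delta_pos": [[0,0,0],[0,0,0],[0,0,0],[0,0,0],[0,0,0]], "turn": [[0,0,0],[0,0,0],[0,0,0],[0,0,0],[0,0,0]]}}

```text
time_s: 43.65
ee_pos: [0.4462, 0.0027, 0.1788]
ee_rot: [[0.098, 0.995, 0.001], [0.995, -0.098, -0.0], [-0.0, 0.001, -1.0]]
ft_force: [-0.8, -0.8, 5.7]
gripper_width: 0.0156
grip_force: 60.0
```

Emit:
{"name": "jog_arm", "arguments": {"fingers": [1,1,1,1,1], "delta_pos": [[0,0,25],[0,0,45],[-5,30,45],[-5,30,40],[-3,30,40]], "turn": [[0,0,0],[0,0,0],[0,0,0],[0,0,0],[0,0,0]]}}

```text
time_s: 44.28
ee_pos: [0.4321, 0.0934, 0.3745]
ee_rot: [[0.098, 0.995, -0.001], [0.995, -0.098, -0.0], [-0.001, -0.001, -1.0]]
ft_force: [1.1, -0.5, -1.6]
gripper_width: 0.0152
grip_force: 60.0
```

Emit:
{"name": "jog_arm", "arguments": {"fingers": [1,1,1,1], "delta_pos": [[-3,32,26],[0,0,0],[0,0,0],[0,0,0]], "turn": [[0,0,0],[0,0,0],[0,0,0],[0,0,0]]}}

```text
time_s: 44.78
ee_pos: [0.4297, 0.1235, 0.3983]
ee_rot: [[0.099, 0.995, -0.002], [0.995, -0.099, -0.001], [-0.001, -0.002, -1.0]]
ft_force: [0.0, -0.3, -1.5]
gripper_width: 0.0158
grip_force: 60.0
```

```bash
python3 - <<'E'
from h import *
p,g,y=st();im,m=grab('wrist');cv2.imwrite('pics/w20.png',im);np.savez('w20',E=m['extrinsics'])
for a,ce,bb in blobs(im,'yellow',15):print('yellow',a,np.round(ce,1),bb,np.round(ray(m,*ce,.04)[:2]*1e3,1))
for a,ce,bb in blobs(im,'red',15):
    if bb[0]<400: print('red',a,np.round(ce,1),bb,np.round(ray(m,*ce,p[2]-.1768+.005)[:2]*1e3,1))
cv2.imwrite('pics/w20c.png',cv2.resize(im[0:200,300:580],(784,560),interpolation=cv2.INTER_CUBIC))
E
```

```text
t 44.77 tcp [429.7 123.5 398.3] grasp [429.3 123.4 251.3] yaw 84.30 w 15.8 gf 60.0 F [ 0.  -0.3 -1.5]
yellow 379 [406.5  15.4] [400   0  14  33] [530.2 271.3]
yellow 2037 [496.5 100.4] [471  76  52  50] [623.4 180.8]
yellow 581 [506.8 219.1] [486 212  40  17] [642.9  43.6]
yellow 581 [465.3 234.7] [451 222  28  30] [594.7  28.5]
yellow 274 [580.6 238.6] [567 226  23  23] [732.8   9.5]
yellow 372 [259.5 296.3] [254 266  14  62] [335.6 -30.9]
yellow 386 [379.7 296.8] [372 266  14  62] [488.4 -47. ]
yellow 716 [431.  346.2] [372 341 123  11] [ 553.4 -130.2]
yellow 16 [130.6 348.6] [128 347   6   5] [149.5 -93.9]
yellow 176 [165.9 349.1] [134 347  64   5] [196.8 -99.6]
yellow 79 [209.4 348.9] [198 347  26   5] [ 255.5 -105.1]
yellow 30 [232.  348.9] [224 347  16   5] [ 286.  -108.1]
yellow 30 [251.2 348.5] [245 347  13   5] [ 311.9 -110. ]
yellow 43 [265.9 348.8] [258 347  17   5] [ 331.6 -112.5]
yellow 87 [288.9 349. ] [275 347  29   5] [ 362.4 -115.9]
yellow 85 [316.9 349.1] [303 347  29   5] [ 400.1 -119.8]
yellow 108 [352.3 348.9] [332 347  40   5] [ 447.7 -124.2]
red 557 [321.1  38.7] [276  36  89   7] [439.7 222.5]
```

View pics/w20c.png

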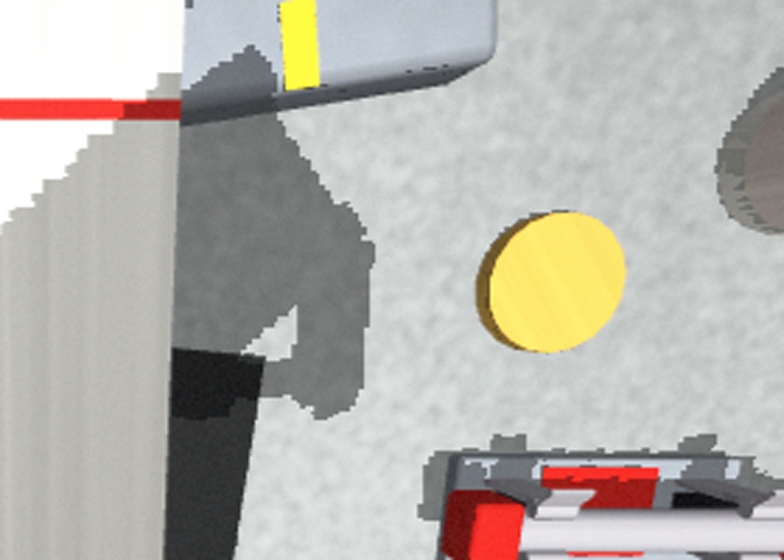

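The crop shows the held blade covering most of the view. Only the yellow base mark shows, at about px (406,15). I'll work numerically from w18, which has the marks clear.

```bash
python3 - <<'E'
from h import *
m=wm(np.load('w18.npz')['E']);im=cv2.imread('pics/w18.png')
hs=cv2.cvtColor(im,cv2.COLOR_BGR2HSV)
for nm,lo in(('Y',((20,130,80),(34,255,255))),('W',((0,0,250),(180,8,255)))):
    k=cv2.inRange(hs,*lo);k[:,190:]=0;k[:140]=0;k[235:]=0;k[:,:110]=0
    n,l,s,ce=cv2.connectedComponentsWithStats(k)
    for i in range(1,n):
        if s[i,4]<8:continue
        q=np.argwhere(l==i)[:,::-1].astype(float)
        for z in (.04,.055,.07):
            Q=np.array([ray(m,*p,z)[:2] for p in q]).astype(np.float32)*1e3
            r=cv2.minAreaRect(Q);print(nm,s[i],'z',z,np.round(r[0],1),np.round(r[1],1),round(r[2],1))
# gray profile along row through anvil, printed coarse
g=cv2.cvtColor(im,cv2.COLOR_BGR2GRAY)
for v in (150,175,215):print(v,g[v,60:180:3].tolist())
E
```

```text
Y [147 151  27  12 278] z 0.04 [530.3 271.4] [12.3 28.3] 1.8
Y [147 151  27  12 278] z 0.055 [532.6 263.4] [11.8 27. ] 1.8
Y [147 151  27  12 278] z 0.07 [534.9 255.5] [11.2 25.8] 1.8
Y [130 155   8  12  73] z 0.04 [525.6 301.3] [12.5  7. ] 4.3
Y [130 155   8  12  73] z 0.055 [528.1 292. ] [12.   6.6] 4.3
Y [130 155   8  12  73] z 0.07 [530.6 282.8] [11.4  6.3] 4.3
W [156 199  26  11 235] z 0.04 [474.1 269.7] [12.  27.9] 2.9
W [156 199  26  11 235] z 0.055 [478.9 261.8] [11.4 26.7] 2.9
W [156 199  26  11 235] z 0.07 [483.7 254. ] [10.9 25.4] 2.9
150 [66, 72, 69, 69, 123, 121, 123, 123, 124, 119, 124, 120, 123, 119, 121, 122, 122, 113, 52, 49, 135, 143, 142, 119, 102, 44, 125, 125, 211, 219, 220, 222, 220, 219, 222, 220, 224, 205, 123, 97]
175 [73, 70, 69, 74, 67, 72, 117, 122, 123, 121, 126, 124, 124, 122, 123, 122, 126, 124, 123, 111, 53, 49, 134, 146, 235, 105, 98, 59, 124, 122, 217, 217, 220, 221, 221, 219, 223, 222, 207, 163]
215 [130, 135, 135, 143, 142, 143, 74, 72, 72, 119, 124, 125, 123, 125, 128, 127, 120, 129, 121, 125, 124, 127, 116, 55, 52, 136, 143, 230, 149, 148, 101, 127, 216, 222, 222, 221, 222, 221, 221, 222]
```

Emit:
{"name": "jog_arm", "arguments": {"fingers": [1,1,1,1,1], "delta_pos": [[17,-2,-20],[17,-2,-40],[15.4,0.5,-40],[0,0,-38],[0,0,-10]], "turn": [[0,0,0.045],[0,0,0.045],[0,0,0.043],[0,0,0],[0,0,0]]}}

```text
time_s: 45.45
ee_pos: [0.4783, 0.1204, 0.2489]
ee_rot: [[-0.034, 0.999, -0.005], [0.999, 0.034, -0.001], [-0.001, -0.005, -1.0]]
ft_force: [-0.1, -0.8, -1.4]
gripper_width: 0.0155
grip_force: 60.0
```

Emit:
{"name": "jog_arm", "arguments": {"fingers": [1,1,1,1], "delta_pos": [[0,0,0],[0,0,0],[0,0,0],[0,0,0]], "turn": [[0,0,0],[0,0,0],[0,0,0],[0,0,0]]}}

```text
time_s: 45.95
ee_pos: [0.4796, 0.1212, 0.2521]
ee_rot: [[-0.035, 0.999, 0.001], [0.999, 0.035, 0.0], [0.0, 0.001, -1.0]]
ft_force: [-0.8, -0.1, -2.0]
gripper_width: 0.0155
grip_force: 60.0
```

```bash
cat >> h.py <<'E'
def look(tag):
    p,g,y=st();im,m=grab('wrist');cv2.imwrite(f'pics/{tag}.png',im);np.savez(tag,E=m['extrinsics'])
    zb=p[2]-.1718;s=env.observe();print('rot z row',np.round(np.array(s['ee_rot'])[2],4),'tau',np.round(s['ft_torque'],2))
    for c,z in(('red',zb),('yellow',.04)):
        k=mask(im,c)
        for a,ce,bb in blobs(im,c,15):
            if ce[1]>230 or (c=='red' and not 250<ce[0]<390):continue
            q=np.argwhere(k[bb[1]:bb[1]+bb[3],bb[0]:bb[0]+bb[2]]>0)[:,::-1]+bb[:2]
            Q=np.array([ray(m,*v,z)[:2] for v in q.astype(float)]).astype(np.float32)*1e3
            r=cv2.minAreaRect(Q);print(c,a,bb,np.round(ce,1),'c',np.round(r[0],1),np.round(r[1],1),round(r[2],1))
    return im,m
E
python3 - <<'E'
from h import *
look('w21')
E
```

```text
t 45.95 tcp [479.6 121.2 252.1] grasp [479.8 121.3 105.1] yaw 91.99 w 15.5 gf 60.0 F [-0.8 -0.1 -2. ]
rot z row [-0.     0.001 -1.   ] tau [-0.08 -0.12  0.01]
red 659 [276  35  89   8] [319.4  38.6] c [476.4 220.9] [40.   2.9] 1.9
yellow 5202 [501  92  88  79] [546.4 131.2] c [617.7 180.6] [54.1 47.7] 1.9
```

Emit:
{"name": "jog_arm", "arguments": {"fingers": [1,1,1,1,1], "delta_pos": [[0,0,-1.8],[-0.3,10,0],[-0.3,8,0],[-0.3,8,0],[-0.3,8,0]], "turn": [[0,0,0],[0,0,0],[0,0,0],[0,0,0],[0,0,0]]}}

```text
time_s: 46.62
ee_pos: [0.4781, 0.1561, 0.2496]
ee_rot: [[-0.035, 0.999, -0.0], [0.999, 0.035, 0.0], [0.0, -0.0, -1.0]]
ft_force: [-0.4, -0.3, -1.8]
gripper_width: 0.0154
grip_force: 60.0
```

Emit:
{"name": "jog_arm", "arguments": {"fingers": [1,1], "delta_pos": [[0,0,0],[0,0,0]], "turn": [[0,0,0],[0,0,0]]}}

```text
time_s: 46.88
ee_pos: [0.4781, 0.1551, 0.2495]
ee_rot: [[-0.035, 0.999, -0.0], [0.999, 0.035, -0.0], [-0.0, -0.0, -1.0]]
ft_force: [0.0, 0.0, -1.4]
gripper_width: 0.0156
grip_force: 60.0
```

```bash
python3 - <<'E'
from h import *
look('w22')
E
```

```text
t 46.88 tcp [478.1 155.1 249.5] grasp [478.1 155.  102.5] yaw 92.00 w 15.6 gf 60.0 F [ 0.   0.  -1.4]
rot z row [-4.e-04 -2.e-04 -1.e+00] tau [-0.1  -0.13 -0.  ]
red 655 [276  35  88   8] [318.8  38.6] c [474.4 254.6] [39.5  2.9] 1.9
yellow 1132 [408   0  25  52] [420.   25.3] c [530.2 270.4] [12.3 25.8] 2.3
yellow 4787 [497 141  86  75] [540.7 177.8] c [616.8 185.1] [48.1 54.3] 83.0
```

Emit:
{"name": "jog_arm", "arguments": {"fingers": [1,1,1,1,1], "delta_pos": [[-0.3,8,0],[-0.3,9,0],[-0.3,8,0],[0,0,0],[0,0,0]], "turn": [[0,0,0],[0,0,0],[0,0,0],[0,0,0],[0,0,0]]}}

```text
time_s: 47.55
ee_pos: [0.4772, 0.1801, 0.2495]
ee_rot: [[-0.035, 0.999, -0.0], [0.999, 0.035, -0.0], [-0.0, -0.0, -1.0]]
ft_force: [1.0, 0.2, -0.9]
gripper_width: 0.0157
grip_force: 60.0
```

```bash
python3 - <<'E'
from h import *
im,m=look('w23')
g=cv2.cvtColor(im,cv2.COLOR_BGR2GRAY)
for u in (250,262,372,380,390,400):print(u,g[0:90:2,u].tolist())
cv2.imwrite('pics/w23c.png',cv2.resize(im[0:150,180:460],(784,420),interpolation=cv2.INTER_CUBIC))
E
```

```text
t 47.55 tcp [477.2 180.1 249.5] grasp [477.2 180.1 102.5] yaw 92.01 w 15.7 gf 60.0 F [ 1.   0.2 -0.9]
rot z row [-4.e-04 -1.e-04 -1.e+00] tau [-0.07 -0.07 -0.04]
red 660 [276  35  89   8] [318.8  38.7] c [473.7 279.7] [40.   2.9] 1.9
yellow 113 [425  31  26   7] [436.9  33.9] c [539.6 291.6] [14.1  2.9] 4.1
yellow 1087 [405  46  24  52] [416.4  71.5] c [530.1 271.4] [12.2 27.8] 2.5
yellow 4447 [492 174  83  72] [534.  209.7] c [616.9 189.6] [47.7 54.8] 59.1
250 [152, 153, 155, 154, 155, 153, 152, 153, 153, 155, 157, 156, 159, 155, 158, 156, 159, 158, 160, 160, 158, 159, 159, 157, 160, 155, 161, 159, 159, 159, 161, 162, 160, 162, 162, 162, 161, 161, 162, 163, 164, 161, 165, 162, 164]
262 [148, 138, 136, 125, 130, 108, 128, 126, 151, 155, 156, 152, 156, 157, 154, 158, 157, 152, 154, 158, 162, 158, 158, 159, 161, 160, 156, 158, 157, 159, 160, 159, 159, 158, 158, 159, 160, 159, 158, 160, 159, 160, 160, 161, 161]
372 [83, 86, 80, 83, 86, 84, 84, 83, 71, 46, 28, 25, 30, 98, 97, 94, 116, 67, 61, 151, 151, 151, 152, 84, 82, 83, 83, 82, 85, 84, 84, 84, 84, 85, 86, 85, 86, 84, 82, 84, 86, 85, 85, 87, 86]
380 [83, 80, 81, 85, 81, 81, 85, 84, 73, 44, 32, 24, 33, 174, 176, 171, 67, 55, 62, 78, 79, 79, 81, 81, 77, 83, 81, 83, 81, 82, 83, 88, 82, 86, 82, 84, 82, 84, 83, 84, 84, 84, 85, 84, 83]
390 [78, 83, 81, 84, 85, 83, 81, 84, 71, 42, 30, 31, 24, 96, 94, 92, 66, 51, 64, 80, 83, 80, 80, 81, 80, 81, 84, 83, 81, 81, 84, 85, 82, 80, 88, 82, 84, 88, 83, 83, 84, 81, 82, 83, 84]
400 [82, 80, 84, 79, 80, 81, 46, 46, 39, 24, 27, 28, 31, 97, 98, 88, 60, 55, 65, 82, 83, 85, 79, 83, 81, 87, 83, 84, 80, 83, 80, 81, 82, 81, 82, 82, 82, 86, 80, 83, 82, 86, 86, 81, 83]
```

View pics/w23c.png

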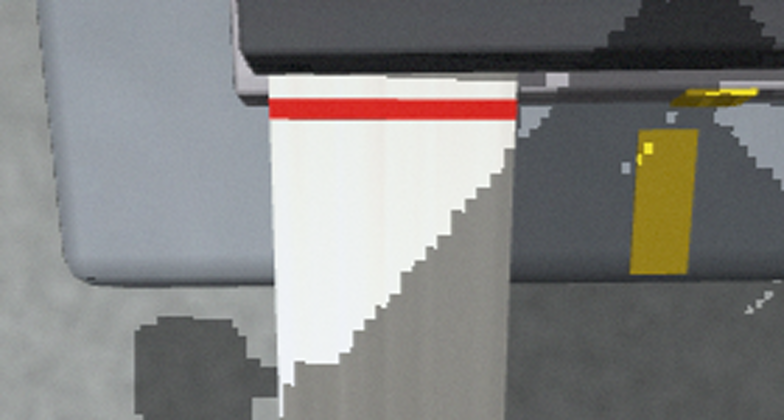

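The view shows the blade going in straight, with the red line at crop row 110, just short of the anvil's top edge (crop row about 90). The yellow base mark is fully visible at crop (665,200). Next, the remaining distance.

```bash
cat >> h.py <<'E'
def edge(im,m,cols,r0,r1):
    g=cv2.GaussianBlur(cv2.cvtColor(im,cv2.COLOR_BGR2GRAY).astype(np.float32),(5,1),0);P=[]
    for u in cols:
        d=g[r0:r1,u]-g[r0+1:r1+1,u];i=int(np.argmax(d));P.append(ray(m,u,r0+i+.5,.07)[:2]*1e3)
    return np.array(P)
E
python3 - <<'E'
from h import *
im=cv2.imread('pics/w23.png');m=wm(np.load('w23.npz')['E'])
P=edge(im,m,list(range(368,418,3))+list(range(455,500,5)),28,38);print(np.round(P,1).tolist())
P2=edge(im,m,range(266,276,2),28,38);print(np.round(P2,1).tolist())
A=np.vstack([P,P2]);k=np.polyfit(A[:,0],A[:,1],1);r=A[:,1]-np.polyval(k,A[:,0]);A=A[abs(r)<1];k=np.polyfit(A[:,0],A[:,1],1)
print('slope deg',np.degrees(np.arctan(k[0])),'front y at 474:',np.polyval(k,474),'at 530:',np.polyval(k,530))
for v in range(24,40):print(v,im[v,240:276:4,1].tolist(),im[v,376:412:6,1].tolist())
E
```

```text
[[496.3, 284.6], [497.7, 284.7], [499.2, 284.7], [500.6, 284.8], [501.9, 285.7], [503.4, 285.7], [504.8, 285.3], [506.2, 285.4], [507.7, 285.4], [509.1, 285.5], [510.5, 285.5], [511.9, 285.6], [513.3, 285.6], [514.8, 285.7], [516.2, 285.7], [517.6, 285.8], [519.0, 285.8], [537.5, 286.4], [539.9, 286.5], [542.2, 286.6], [544.5, 287.1], [546.9, 287.2], [549.3, 287.2], [551.6, 287.3], [554.0, 287.4], [556.3, 287.9]]
[[448.0, 282.6], [448.9, 282.6], [449.9, 282.7], [450.8, 282.7], [451.8, 282.7]]
slope deg 2.6219156414394766 front y at 474: 283.7965063370192 at 530: 286.3609160052922
24 [157, 157, 157, 158, 158, 159, 166, 186, 36] [32, 28, 20, 25, 31, 25]
25 [155, 155, 158, 156, 158, 156, 165, 185, 32] [63, 61, 64, 75, 79, 80]
26 [155, 160, 157, 157, 161, 155, 158, 187, 71] [177, 172, 96, 97, 97, 97]
27 [157, 156, 158, 157, 157, 161, 152, 180, 180] [174, 177, 98, 98, 99, 94]
28 [157, 158, 158, 155, 160, 155, 153, 176, 181] [175, 177, 92, 92, 97, 95]
29 [157, 158, 157, 158, 159, 156, 149, 179, 178] [175, 174, 96, 96, 93, 94]
30 [156, 157, 156, 158, 162, 155, 146, 178, 176] [170, 170, 92, 88, 87, 90]
31 [154, 159, 156, 158, 160, 158, 149, 177, 177] [147, 82, 80, 78, 78, 81]
32 [158, 159, 157, 160, 160, 159, 147, 156, 151] [111, 68, 64, 62, 61, 57]
33 [156, 156, 159, 158, 158, 158, 134, 127, 123] [66, 54, 52, 53, 54, 49]
34 [156, 156, 157, 160, 159, 157, 154, 57, 57] [66, 50, 51, 50, 54, 52]
35 [158, 159, 160, 158, 160, 157, 155, 53, 52] [54, 52, 55, 54, 54, 56]
36 [156, 159, 157, 159, 162, 155, 156, 59, 52] [63, 61, 61, 61, 65, 67]
37 [155, 158, 159, 160, 159, 156, 152, 72, 64] [84, 81, 82, 79, 83, 85]
38 [158, 159, 158, 159, 159, 157, 159, 156, 156] [150, 85, 85, 82, 83, 83]
39 [158, 157, 160, 158, 160, 154, 159, 154, 156] [96, 81, 79, 81, 83, 86]
```

Emit:
{"name": "jog_arm", "arguments": {"fingers": [1,1,1,1,1], "delta_pos": [[0.3,1,0],[0.3,1.2,0],[0,1.2,0],[0,1,0],[0,0,0]], "turn": [[0,0,0.004],[0,0,0.004],[0,0,0],[0,0,0],[0,0,0]]}}

```text
time_s: 48.22
ee_pos: [0.4778, 0.1848, 0.2496]
ee_rot: [[-0.043, 0.999, -0.0], [0.999, 0.043, 0.0], [0.0, -0.0, -1.0]]
ft_force: [1.1, 0.5, -1.4]
gripper_width: 0.0153
grip_force: 60.0
```

Emit:
{"name": "jog_arm", "arguments": {"fingers": [1,1], "delta_pos": [[0,0,0],[0,0,0]], "turn": [[0,0,0],[0,0,0]]}}

```text
time_s: 48.48
ee_pos: [0.4778, 0.1846, 0.2496]
ee_rot: [[-0.043, 0.999, -0.0], [0.999, 0.043, -0.0], [-0.0, -0.0, -1.0]]
ft_force: [-1.4, -0.1, -2.0]
gripper_width: 0.0153
grip_force: 60.0
```

```bash
cat >> h.py <<'E'
def fin(tag,rng):
    im,m=look(tag);A=np.vstack([edge(im,m,r,*rng) for r in (range(372,418,3),range(455,490,4),range(266,275,2))])
    k=np.polyfit(A[:,0],A[:,1],1);r=A[:,1]-np.polyval(k,A[:,0]);A=A[abs(r)<1];k=np.polyfit(A[:,0],A[:,1],1)
    print('edge n',len(A),'slope',round(np.degrees(np.arctan(k[0])),2),'y at 474 %.1f, at 530 %.1f'%tuple(np.polyval(k,[474,530])))
E
python3 - <<'E'
from h import *
fin('w24',(35,48))
E
```

```text
t 48.48 tcp [477.8 184.6 249.6] grasp [477.8 184.6 102.6] yaw 92.47 w 15.3 gf 60.0 F [-1.4 -0.1 -2. ]
rot z row [-1.e-04  0.e+00 -1.e+00] tau [-0.08 -0.11 -0.01]
red 429 [276  37  88   6] [322.4  39.4] c [473.4 283.8] [39.6  2.1] 2.4
yellow 153 [419  43  30   6] [433.5  45.5] c [538.1 290.8] [16.4  2.6] 2.4
yellow 1057 [404  56  24  51] [415.3  80.8] c [530.1 271.1] [12.2 27.6] 2.4
yellow 4451 [490 181  82  72] [530.5 216.4] c [616.6 189.5] [47.9 54.9] 74.5
edge n 30 slope 2.59 y at 474 283.9, at 530 286.4
```

Emit:
{"name": "jog_arm", "arguments": {"fingers": [1,1,1,1,1], "delta_pos": [[0,0,0],[0,0,0],[0,0,0],[0,0,0],[0,0,0]], "turn": [[0,0,0],[0,0,0],[0,0,0],[0,0,0],[0,0,0]]}}

```text
time_s: 49.15
ee_pos: [0.4778, 0.1847, 0.2496]
ee_rot: [[-0.043, 0.999, -0.0], [0.999, 0.043, -0.0], [-0.0, -0.0, -1.0]]
ft_force: [-0.2, 0.3, -1.3]
gripper_width: 0.0155
grip_force: 60.0
```

Emit:
{"name": "jog_arm", "arguments": {"fingers": [1,1,1,1,1], "delta_pos": [[0,0,0],[0,0,0],[0,0,0],[0,0,0],[0,0,0]], "turn": [[0,0,0],[0,0,0],[0,0,0],[0,0,0],[0,0,0]]}}

```text
time_s: 49.78
ee_pos: [0.4778, 0.1846, 0.2496]
ee_rot: [[-0.043, 0.999, 0.0], [0.999, 0.043, -0.0], [-0.0, 0.0, -1.0]]
ft_force: [0.2, -0.1, -0.4]
gripper_width: 0.0162
grip_force: 60.0
```

Emit:
{"name": "jog_arm", "arguments": {"fingers": [1,1,1,1,1], "delta_pos": [[0,0,0],[0,0,0],[0.4,-10,0],[0.5,-12,0],[0.5,-12,0]], "turn": [[0,0,0],[0,0,0],[0,0,0],[0,0,0],[0,0,0]]}}

```text
time_s: 50.4
ee_pos: [0.4793, 0.1493, 0.2496]
ee_rot: [[-0.042, 0.999, -0.0], [0.999, 0.042, -0.001], [-0.001, -0.0, -1.0]]
ft_force: [0.0, 0.3, -2.6]
gripper_width: 0.0153
grip_force: 60.0
```

Emit:
{"name": "jog_arm", "arguments": {"fingers": [1,1,1,1,1], "delta_pos": [[0.5,-12,0],[0.5,-12,0],[0.2,-4,0],[0,0,0],[0,0,0]], "turn": [[0,0,0],[0,0,0],[0,0,0],[0,0,0],[0,0,0]]}}

```text
time_s: 51.02
ee_pos: [0.4804, 0.1232, 0.2497]
ee_rot: [[-0.044, 0.999, 0.0], [0.999, 0.044, 0.0], [0.0, 0.0, -1.0]]
ft_force: [0.2, 0.5, -1.5]
gripper_width: 0.0155
grip_force: 60.0
```

```bash
python3 - <<'E'
from h import *
look('w25')
E
```

```text
t 51.02 tcp [480.4 123.2 249.7] grasp [480.4 123.3 102.7] yaw 92.51 w 15.5 gf 60.0 F [ 0.2  0.5 -1.5]
rot z row [ 4.e-04  1.e-04 -1.e+00] tau [-0.06 -0.05 -0.01]
red 655 [276  35  88   8] [319.2  38.6] c [475.9 222.9] [39.6  2.9] 2.4
yellow 5257 [502  97  89  80] [548.  136.3] c [617.4 180.6] [53.9 48.1] 7.4
```

Emit:
{"name": "jog_arm", "arguments": {"fingers": [1,1,1,1,1], "delta_pos": [[18,0.8,0],[20,0.8,0],[18,0.8,0],[0,0,0],[0,0,0]], "turn": [[0,0,0],[0,0,0],[0,0,0],[0,0,0],[0,0,0]]}}

```text
time_s: 51.7
ee_pos: [0.5356, 0.1253, 0.2494]
ee_rot: [[-0.044, 0.999, -0.001], [0.999, 0.044, -0.0], [-0.0, -0.001, -1.0]]
ft_force: [-0.5, 0.2, -2.4]
gripper_width: 0.0158
grip_force: 60.0
```

Emit:
{"name": "jog_arm", "arguments": {"fingers": [1,1,1,1,1], "delta_pos": [[-0.4,10,0],[-0.4,10,0],[-0.4,9,0],[0,0,0],[0,0,0]], "turn": [[0,0,0],[0,0,0],[0,0,0],[0,0,0],[0,0,0]]}}

```text
time_s: 52.32
ee_pos: [0.5352, 0.1539, 0.2495]
ee_rot: [[-0.043, 0.999, -0.0], [0.999, 0.043, -0.0], [-0.0, -0.0, -1.0]]
ft_force: [-0.4, -1.1, -0.9]
gripper_width: 0.0156
grip_force: 60.0
```

```bash
python3 - <<'E'
from h import *
look('w26')
E
```

```text
t 52.33 tcp [535.2 153.9 249.5] grasp [535.2 153.8 102.5] yaw 92.46 w 15.6 gf 60.0 F [-0.4 -1.1 -0.9]
rot z row [-5.e-04 -2.e-04 -1.e+00] tau [-0.06 -0.06  0.01]
red 532 [276  36  89   6] [319.8  38.5] c [530.9 253.4] [40.   2.1] 2.4
yellow 4677 [424 138  80  75] [463.7 174.3] c [625.4 185.2] [50.2 48.8] 7.7
```

Emit:
{"name": "jog_arm", "arguments": {"fingers": [1,1,1,1,1], "delta_pos": [[-0.4,9,0],[-0.4,9,0],[-0.3,8,0],[-0.3,6,0],[0,0,0]], "turn": [[0,0,0],[0,0,0],[0,0,0],[0,0,0],[0,0,0]]}}

```text
time_s: 53.0
ee_pos: [0.5337, 0.1868, 0.2497]
ee_rot: [[-0.044, 0.999, 0.0], [0.999, 0.044, 0.0], [0.0, 0.0, -1.0]]
ft_force: [0.4, 0.4, -0.2]
gripper_width: 0.0157
grip_force: 60.0
```

Emit:
{"name": "jog_arm", "arguments": {"fingers": [1,1], "delta_pos": [[0,0,0],[0,0,0]], "turn": [[0,0,0],[0,0,0]]}}

```text
time_s: 53.25
ee_pos: [0.5339, 0.1857, 0.2496]
ee_rot: [[-0.042, 0.999, -0.0], [0.999, 0.042, -0.0], [-0.0, -0.0, -1.0]]
ft_force: [0.6, -0.1, -1.7]
gripper_width: 0.0155
grip_force: 60.0
```

```bash
python3 - <<'E'
from h import *
im,m=look('w27')
# white base mark, left of blade
k=cv2.inRange(cv2.cvtColor(im,cv2.COLOR_BGR2HSV),(0,0,250),(180,8,255));k[:,265:]=0;k[140:]=0
n,l,s,ce=cv2.connectedComponentsWithStats(k)
for i in range(1,n):
    if s[i,4]>100:
        Q=np.array([ray(m,*v,.04)[:2] for v in np.argwhere(l==i)[:,::-1].astype(float)]).astype(np.float32)*1e3
        r=cv2.minAreaRect(Q);print('W',s[i],np.round(r[0],1),np.round(r[1],1),round(r[2],1))
for rng in (range(240,272,4),range(366,400,4)):print(np.round(edge(im,m,rng,33,50),1).tolist())
print(im[34:50,380,1].tolist(),im[34:50,256,1].tolist())
E
```

```text
t 53.25 tcp [533.9 185.7 249.6] grasp [533.9 185.6 102.6] yaw 92.43 w 15.5 gf 60.0 F [ 0.6 -0.1 -1.7]
rot z row [-3.e-04 -1.e-04 -1.e+00] tau [-0.1  -0.1  -0.04]
red 551 [276  35  89   8] [319.6  38.4] c [529.7 285.2] [39.9  2.9] 2.3
yellow 4018 [420 179  77  70] [458.6 212.9] c [625.2 191.8] [44.9 51.7] 79.6
W [ 212   53   24   51 1034] [474.  269.1] [11.9 27.5] 2.3
[[491.5, 284.8], [493.4, 284.9], [495.3, 284.9], [497.2, 285.0], [499.2, 285.1], [501.1, 285.2], [503.0, 285.2], [504.9, 285.3]]
[[551.6, 287.2], [553.5, 287.3], [555.6, 285.2], [557.4, 286.6], [559.1, 288.4], [560.9, 290.2], [563.3, 285.1], [564.7, 289.5], [566.8, 288.3]]
[199, 199, 201, 201, 113, 112, 113, 113, 114, 117, 112, 110, 112, 114, 114, 112] [132, 133, 129, 129, 219, 195, 111, 93, 89, 89, 115, 114, 112, 114, 204, 204]
```

Emit:
{"name": "jog_arm", "arguments": {"fingers": [1,1,1,1,1], "delta_pos": [[0,0.8,0],[0,0,0],[0,0,0],[0,0,0],[0,0,0]], "turn": [[0,0,0],[0,0,0],[0,0,0],[0,0,0],[0,0,0]]}}

```text
time_s: 53.92
ee_pos: [0.5338, 0.1869, 0.2496]
ee_rot: [[-0.043, 0.999, 0.0], [0.999, 0.043, -0.0], [-0.0, 0.0, -1.0]]
ft_force: [-0.0, 0.4, -1.9]
gripper_width: 0.0156
grip_force: 60.0
```

```bash
python3 - <<'E'
from h import *
look('w28')
E
```

```text
t 53.92 tcp [533.8 186.9 249.6] grasp [533.8 186.9 102.6] yaw 92.47 w 15.6 gf 60.0 F [-0.   0.4 -1.9]
rot z row [-0.e+00 -1.e-04 -1.e+00] tau [-0.06 -0.1   0.02]
red 465 [276  36  89   7] [321.  39.] c [529.6 286.3] [40.   2.5] 2.4
yellow 3921 [420 181  77  69] [458.6 214.2] c [625.3 192.2] [44.3 51.6] 79.4
```

Emit:
{"name": "jog_arm", "arguments": {"fingers": [1,1,1,1,1], "delta_pos": [[0,0,0],[0,0,0],[0,0,0],[0,0,0],[0,0,0]], "turn": [[0,0,0],[0,0,0],[0,0,0],[0,0,0],[0,0,0]]}}

```text
time_s: 54.6
ee_pos: [0.5339, 0.1869, 0.2496]
ee_rot: [[-0.043, 0.999, 0.0], [0.999, 0.043, -0.0], [-0.0, 0.0, -1.0]]
ft_force: [0.8, 0.1, -2.2]
gripper_width: 0.0155
grip_force: 60.0
```

Emit:
{"name": "jog_arm", "arguments": {"fingers": [1,1,1,1,1], "delta_pos": [[0,0,0],[0,0,0],[0,0,0],[0,0,0],[0,0,0]], "turn": [[0,0,0],[0,0,0],[0,0,0],[0,0,0],[0,0,0]]}}

```text
time_s: 55.22
ee_pos: [0.5338, 0.1869, 0.2496]
ee_rot: [[-0.043, 0.999, 0.0], [0.999, 0.043, 0.0], [0.0, 0.0, -1.0]]
ft_force: [0.2, 0.2, -0.4]
gripper_width: 0.0154
grip_force: 60.0
```

Emit:
{"name": "jog_arm", "arguments": {"fingers": [1,1,1,1,1], "delta_pos": [[0,0,0],[0,0,0],[0.4,-10,0],[0.5,-12,0],[0.5,-12,0]], "turn": [[0,0,0],[0,0,0],[0,0,0],[0,0,0],[0,0,0]]}}

```text
time_s: 55.85
ee_pos: [0.5353, 0.1515, 0.2495]
ee_rot: [[-0.042, 0.999, -0.0], [0.999, 0.042, -0.001], [-0.001, -0.0, -1.0]]
ft_force: [0.7, -0.6, -2.5]
gripper_width: 0.0153
grip_force: 60.0
```

Emit:
{"name": "jog_arm", "arguments": {"fingers": [1,1,1,1,1], "delta_pos": [[0.5,-12,0],[0.5,-12,0],[0.2,-4,0],[0,0,0],[0,0,0]], "turn": [[0,0,0],[0,0,0],[0,0,0],[0,0,0],[0,0,0]]}}

```text
time_s: 56.48
ee_pos: [0.5364, 0.1254, 0.2497]
ee_rot: [[-0.044, 0.999, 0.0], [0.999, 0.044, 0.0], [0.0, 0.0, -1.0]]
ft_force: [0.1, 0.3, -0.7]
gripper_width: 0.0156
grip_force: 60.0
```

```bash
python3 - <<'E'
from h import *
look('w29')
E
```

```text
t 56.48 tcp [536.4 125.4 249.7] grasp [536.4 125.5 102.7] yaw 92.50 w 15.6 gf 60.0 F [ 0.1  0.3 -0.7]
rot z row [ 4.e-04  1.e-04 -1.e+00] tau [-0.06 -0.1   0.01]
red 532 [276  36  89   6] [319.8  38.5] c [532.  225.2] [40.   2.1] 2.4
yellow 4664 [427  97  84  79] [466.  135.2] c [625.6 181.3] [51.2 47.4] 2.4
yellow 28 [491 150   9  15] [494.4 157.7] c [644.3 169.9] [5.  9.2] 11.0
```

Emit:
{"name": "jog_arm", "arguments": {"fingers": [1,1,1,1,1], "delta_pos": [[-22.5,-30.6,0],[-22.5,-30.7,0],[-22.6,-30.7,0],[-22.6,-30.7,0],[0,0,-20]], "turn": [[0,0,-0.035],[0,0,-0.036],[0,0,-0.036],[0,0,-0.035],[0,0,0]]}}

```text
time_s: 57.15
ee_pos: [0.4453, -0.0, 0.2301]
ee_rot: [[0.102, 0.995, 0.001], [0.995, -0.102, -0.002], [-0.002, 0.001, -1.0]]
ft_force: [1.0, 1.0, -1.5]
gripper_width: 0.0154
grip_force: 60.0
```

Emit:
{"name": "jog_arm", "arguments": {"fingers": [1,1,1,1], "delta_pos": [[0,0,-25],[0,0,0],[0,0,0],[0,0,0]], "turn": [[0,0,0],[0,0,0],[0,0,0],[0,0,0]]}}

```text
time_s: 57.65
ee_pos: [0.4467, 0.0024, 0.2054]
ee_rot: [[0.099, 0.995, 0.002], [0.995, -0.099, 0.0], [0.0, 0.001, -1.0]]
ft_force: [-0.4, 0.1, -1.0]
gripper_width: 0.0158
grip_force: 60.0
```

```bash
python3 - <<'E'
from h import *
look('w30')
E
```

```text
t 57.65 tcp [446.7   2.4 205.4] grasp [446.9   2.4  58.4] yaw 84.34 w 15.8 gf 60.0 F [-0.4  0.1 -1. ]
rot z row [ 1.0e-04  1.4e-03 -1.0e+00] tau [-0.07 -0.09  0.04]
red 561 [276  36  89   7] [321.5  38.7] c [456.7 101.4] [ 2.5 40. ] 84.3
yellow 3843 [574 138  66  68] [609.7 170.8] c [592.5  26.9] [33.3 35.6] 84.2
```

Emit:
{"name": "jog_arm", "arguments": {"fingers": [1,1,1,1,1], "delta_pos": [[-0.2,0.4,-13],[0,0,-8],[0,0,-5.2],[0,0,0],[0,0,0]], "turn": [[0,0,0],[0,0,0],[0,0,0],[0,0,0],[0,0,0]]}}

```text
time_s: 58.32
ee_pos: [0.4457, 0.0027, 0.1787]
ee_rot: [[0.098, 0.995, -0.001], [0.995, -0.098, -0.001], [-0.001, -0.001, -1.0]]
ft_force: [-3.4, -0.1, 13.5]
gripper_width: 0.0154
grip_force: 60.0
```

Emit:
{"name": "jog_arm", "arguments": {"fingers": [1,1], "delta_pos": [[0,0,0],[0,0,0]], "turn": [[0,0,0],[0,0,0]]}}

```text
time_s: 58.58
ee_pos: [0.4456, 0.0027, 0.1787]
ee_rot: [[0.099, 0.995, -0.001], [0.995, -0.099, -0.001], [-0.001, -0.001, -1.0]]
ft_force: [-3.2, -0.8, 12.4]
gripper_width: 0.0154
grip_force: 60.0
```

Resting on the mat. Release slowly, lift, and check.

Emit:
{"name": "jog_arm", "arguments": {"fingers": [0.5,0.3,0.3,0.3,0.3], "delta_pos": [[0,0,0.3],[0,0,0],[0,0,0],[0,0,25],[0,0,45]], "turn": [[0,0,0],[0,0,0],[0,0,0],[0,0,0],[0,0,0]]}}

```text
time_s: 59.2
ee_pos: [0.4455, 0.0026, 0.2485]
ee_rot: [[0.098, 0.995, -0.003], [0.995, -0.098, 0.0], [-0.0, -0.003, -1.0]]
ft_force: [0.6, -0.3, 0.2]
gripper_width: 0.0306
grip_force: 0.0
```

Emit:
{"name": "jog_arm", "arguments": {"fingers": [0.3,0.3,0.3], "delta_pos": [[0,0,9],[0,0,0],[0,0,0]], "turn": [[0,0,0],[0,0,0],[0,0,0]]}}

```text
time_s: 59.58
ee_pos: [0.4456, 0.0024, 0.2567]
ee_rot: [[0.099, 0.995, -0.002], [0.995, -0.099, -0.0], [-0.0, -0.002, -1.0]]
ft_force: [0.7, 0.1, -0.3]
gripper_width: 0.0307
grip_force: 0.0
```

```bash
python3 - <<'E'
from h import *
st();im,m=grab('wrist');cv2.imwrite('pics/w31.png',im);np.savez('w31',E=m['extrinsics'])
def meas(im,m):
    out=[]
    for c,z in(('orange',.052),('red',.007)):
        k=mask(im,c)
        for a,ce,bb in blobs(im,c,30):
            if not(250<ce[0]<390):continue
            q=np.argwhere(k[bb[1]:bb[1]+bb[3],bb[0]:bb[0]+bb[2]]>0)[:,::-1]+bb[:2]
            Q=np.array([ray(m,*p,z)[:2] for p in q.astype(float)]).astype(np.float32)*1e3
            r=cv2.minAreaRect(Q);print(c,a,bb,np.round(r[0],1),np.round(r[1],1),round(r[2],1))
meas(cv2.imread('pics/w19.png'),wm(np.load('w19.npz')['E']));print('now');meas(im,m)
# mat edges either side of blade (z=2mm): dark columns along a few rows
for nm,mm in(('w19',wm(np.load('w19.npz')['E'])),('w31',m)):
    g=cv2.imread(f'pics/{nm}.png');g=cv2.cvtColor(g,cv2.COLOR_BGR2GRAY)
    for v in (90,120,150):
        d=(g[v,230:420]<70).astype(int);e=np.where(np.diff(d))[0]+230.5;print(nm,v,[np.round(ray(mm,u,v,.003)[:2]*1e3,1).tolist() for u in e])
E
```

```text
t 59.58 tcp [445.6   2.4 256.7] grasp [445.3   2.4 109.7] yaw 84.33 w 30.7 gf 0.0 F [ 0.7  0.1 -0.3]
orange 1145 [309 177  24  51] [448.5  14.1] [33.6 14.9] 83.5
red 256 [291  62  57   5] [456.6 101.9] [ 2.6 39.5] 84.0
now
orange 1236 [308 176  25  67] [445.7   8.8] [44.6 15.3] 83.6
red 232 [292  61  58   4] [455.4 101.8] [ 1.9 40. ] 84.2
w19 90 [[418.0, 88.7], [434.1, 87.0], [475.6, 82.7], [506.9, 79.4]]
w19 120 [[414.1, 67.6], [432.0, 65.7], [473.1, 61.4], [503.1, 58.3]]
w19 150 [[409.2, 45.5], [429.9, 43.3], [471.3, 38.9], [498.2, 36.1]]
w31 90 [[418.1, 87.4], [432.6, 86.0], [473.9, 81.8], [506.5, 78.5]]
w31 120 [[413.5, 66.5], [430.7, 64.8], [472.3, 60.5], [502.8, 57.5]]
w31 150 [[409.5, 44.4], [428.6, 42.4], [469.1, 38.3], [498.1, 35.4]]
```

Emit:
{"name": "jog_arm", "arguments": {"fingers": [0.0,0.0,0.0,0.0,0.0], "delta_pos": [[0,0,50],[0,-40,50],[0,-50,30],[0,0,0],[0,0,0]], "turn": [[0,0,0],[0,0,0],[0,0,0],[0,0,0],[0,0,0]]}}

```text
time_s: 60.25
ee_pos: [0.4457, -0.0861, 0.3856]
ee_rot: [[0.099, 0.995, -0.002], [0.995, -0.099, 0.001], [0.001, -0.002, -1.0]]
ft_force: [-0.2, 0.2, -0.6]
gripper_width: 0.0439
grip_force: 0.0
```

```bash
python3 - <<'E'
from h import *
st();topcheck('t32')
a=cv2.imread('pics/top0.png');b=cv2.imread('pics/t32.png')
d=(cv2.absdiff(a,b).max(2)>60).astype(np.uint8);d[:,:200]=0
n,l,s,ce=cv2.connectedComponentsWithStats(d)
print([(s[i].tolist()) for i in range(1,n) if s[i,4]>25])
E
```

```text
t 60.25 tcp [445.7 -86.1 385.6] grasp [445.5 -86.  238.6] yaw 84.32 w 43.9 gf 0.0 F [-0.2  0.2 -0.6]
moved/new red 37 [272.3 126.9] d 28.0 [743.6  73.4]
moved/new red 25 [263.9 153.7] d 6.3 [667.   93.7]
moved/new red 94 [274.4 155.2] d 4.3 [663.1  65.1]
moved/new red 90 [265.1 175. ] d 20.8 [607.4  88.4]
gone red [270.1 154.8]
gone red [432.9 204.4]
gone red [413.5 249.5]
moved/new yellow 41 [293.3 129.7] d 27.3 [736.4  15.3]
moved/new yellow 37 [285.3 155.8] d 6.0 [661.9  35.3]
moved/new yellow 86 [295.8 157.3] d 4.7 [658.    6.7]
moved/new yellow 8 [234.4 164.2] d 53.9 [636.4 172.7]
moved/new yellow 95 [287.  177.6] d 21.1 [600.9  29.3]
gone yellow [291.2 156.9]
gone yellow [380.1 202.3]
gone yellow [364.9 249.3]
moved/new green 34 [315.  131.8] d 27.8 [731.1 -44.4]
moved/new green 37 [306.5 158.9] d 5.7 [653.6 -22.5]
moved/new green 65 [317.3 159.7] d 5.0 [651.9 -51.7]
gone green [312.3 159.4]
gone green [408.7 198.2]
gone green [393.7 245.1]
moved/new blue 34 [336.6 134.4] d 27.5 [ 724.3 -103.7]
moved/new blue 51 [328.  161.2] d 5.5 [648.1 -81.1]
moved/new blue 52 [338.8 161.7] 
[... 501 characters left out ...]
, 9, 39], [354, 145, 6, 8, 38], [265, 146, 7, 18, 97], [282, 148, 12, 35, 236], [309, 151, 6, 18, 87], [326, 154, 36, 25, 316], [260, 165, 11, 16, 119], [302, 183, 6, 36, 71], [309, 184, 4, 24, 45], [403, 192, 11, 11, 62], [375, 196, 10, 11, 51], [427, 198, 11, 11, 66], [316, 204, 13, 18, 87], [339, 215, 13, 42, 138], [361, 215, 7, 18, 51], [309, 221, 5, 7, 29], [276, 225, 37, 19, 416], [360, 228, 33, 95, 665], [387, 238, 13, 13, 89], [310, 243, 36, 86, 1212], [407, 243, 13, 12, 96], [446, 245, 9, 8, 48], [334, 258, 9, 6, 39], [505, 315, 12, 9, 28], [514, 317, 11, 13, 30], [564, 355, 47, 45, 1429], [324, 360, 91, 40, 1731], [304, 362, 13, 6, 43], [311, 370, 10, 10, 27], [314, 381, 8, 9, 27]]
```

```bash
python3 -c "
from rig import job
print(job.job_done())"
```

```text
the job is handed in; nothing more can be done
None
```

The job is handed in, but I saw no verdict: all five rods are pressed home in their own-colour places, the gap was checked at the white mark and then the yellow, and the blade is back on its mat within about 1 mm of where it lay.

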